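# Unpack a clip-covered bracket carrier and park the tray

## Task

Squeeze in the two snap tabs of the clear cover to release it from the grey carrier, lift it off and stand it upright on the cork pad; then stand every bracket from the carrier upright in the tan tray. When all are in, push the loaded tray along the bench, without lifting it, onto the taped spot, centred and square to the corner marks, and clip the cover back onto the empty carrier, fully seated with both tabs latched. Leave the other things on the bench alone.

Things in the scene. Friction and masses are not known exactly. Their poses are not given: they have to be found in the camera images.
- carrier: Transit carrier base, grey plastic, fixed to the bench: 210 (its x) x 73 (its y) mm, floor 6 mm thick, rim 14 mm high, 196 x 58 mm inside. Keeper bars, 50 mm long, 14 to 20 mm above the bench, at mid-length of its long sides at y = +/-29 to 36.5 mm; the cover's hooks catch under them. Bracket stations on its centre line at x = -72, -36, 36, 72 mm. Origin: centre of its underside; z up.
- cover: Clip-on clear cover, a hood open below: 190 (its x) x 52 (its y) x 68 mm high, 111 g, axes as the carrier's. Origin: centre of its lower rim, which sits on the carrier's floor. White flexing tabs at mid-length of both long sides hook it to the carrier. Squeeze both ridges together to free it and lift or refit it by that same squeeze, straight up or down; let go and the hooks spring under the keepers. Brackets reach 44 mm above its rim.
- tab_left (a joint): Flex of the tab on the cover's +y side, rad: 0 at rest, grows as it is pressed in towards the cover's middle, stop at 0.16; its hook clears the keeper from about 0.09. A leaf 34 mm wide, hinged along x 62 mm above the cover's rim, spring 1.4 N m/rad (about 9 N on the ridge at the stop); springs back when let go.
- tab_right (a joint): The same for the tab on the cover's -y side.
- tab_left_ridge (a point): Middle of the outer face of the grip ridge on the +y tab: white, horizontal, 34 mm long, 8 mm high, centred 34 mm above the cover's rim, 6 mm proud of the cover's wall. The two ridges are 64 mm apart over their outer faces at rest, about 56 mm when fully squeezed.
- tab_right_ridge (a point): The same for the -y tab.
- pad: Cork pad, 230 (its x) x 110 (its y) x 4 mm, fixed to the bench. Origin: centre of its underside.
- tray: Tan plastic tote tray, loose, 158 (its x) x 198 (its y) mm over its 6 mm high lip, 45 mm high; 150 x 190 mm outside below the lip; walls and floor 5 mm thick, about 0.3 to 0.5 kg. A full-height divider 5 mm thick along its x at y = 0 makes two compartments, each 140 mm along x and from |y| = 2.5 to 90 mm. Origin: centre of its underside; z up.
- spot: Parking spot of the tray: four white corner marks and a small centre cross taped on the bench, 208 (its x) x 248 (its y) mm over the corners, flat. Origin: its centre, on the bench; a tray parked well has its x and y along the spot's x and y (either way round).
- bracket1: White plastic U bracket, 40 g: web 32 (its x) x 40 (its y) x 4 mm lying on the floor, two flanges 4 mm thick along its x stand 44 mm high at its y = +/-16 to 20 mm (pinch it 40 mm wide over the flanges). Origin: centre of its underside; z up. Two to four of the four brackets are there, in the carrier; None if absent.
- bracket2: White plastic U bracket, 40 g: web 32 (its x) x 40 (its y) x 4 mm lying on the floor, two flanges 4 mm thick along its x stand 44 mm high at its y = +/-16 to 20 mm (pinch it 40 mm wide over the flanges). Origin: centre of its underside; z up. Two to four of the four brackets are there, in the carrier; None if absent.
- bracket3: White plastic U bracket, 40 g: web 32 (its x) x 40 (its y) x 4 mm lying on the floor, two flanges 4 mm thick along its x stand 44 mm high at its y = +/-16 to 20 mm (pinch it 40 mm wide over the flanges). Origin: centre of its underside; z up. Two to four of the four brackets are there, in the carrier; None if absent.
- bracket4: White plastic U bracket, 40 g: web 32 (its x) x 40 (its y) x 4 mm lying on the floor, two flanges 4 mm thick along its x stand 44 mm high at its y = +/-16 to 20 mm (pinch it 40 mm wide over the flanges). Origin: centre of its underside; z up. Two to four of the four brackets are there, in the carrier; None if absent.
- mallet: Mallet with yellow head lying on the bench, handle along its x, 200 mm handle, head 75 mm long and 44 mm thick; a bystander, to be left alone. Origin: on its underside, 45 mm from the head's middle towards the grip.
- tumbler: Steel tumbler, 82 mm wide, 165 mm high; a bystander, to be left alone. Origin: on its underside, at its middle.
- screwdriver: Screwdriver, 190 mm long, lying along its x; a bystander, to be left alone. Origin: on its underside, at mid-length.
- screw_box: Cardboard screw box, 70 x 100 x 45 mm; a bystander, to be left alone. Origin: on its underside, at its middle.
- drill_bit: Drill bit with thick shank, 140 mm long, 11 mm thick, lying along its x; a bystander, to be left alone. Origin: on its underside, at its middle.
- angle_plate: White channel plate lying open side up, 90 x 35 x 49 mm; a bystander, to be left alone. Origin: on its underside, at its middle.
Things that resemble listed ones, but are neither listed nor needed, are in the scene too. Leave any blue look-alike of the cover alone.

How it is judged:
By the outcome, as a careful person would: the job done as asked, in the order asked, and still so for the second after the job is handed in, with the robot touching nothing.
Of bracket1, bracket2, bracket3, bracket4 only 2 to 4 are there at a start; the rules pass over those that are not, and their reading is None.
At some moment in a run one of tray may be knocked a few centimetres aside while the robot is not near it.
It also fails if it takes over 208 s, if anything falls off the work surface, if the arm or the gripper's body presses on something with over 40 N, if the wrist force passes 120 N, or if a joint passes its speed limit or range.

## Robot

A 6-joint arm with a two-finger parallel gripper is mounted at the origin on the work surface. World frame = base frame: x ahead of the robot, y to its left, z up, the work surface at z = 0. Lengths are in m, angles in rad, forces in N, time in s.
With the tool pointing down it reaches from about 0.425 to 0.95 m from the base axis. Payload 3.5 kg.
Tool frame: the origin (TCP) lies midway between the tips of the shut fingers; the grasp point (between the pads) lies 19 mm behind it; z points along the fingers, y is the line along which they close (so a half turn about z gives the same grasp; the last joint's range is limited). The gripper opens to 85 mm and grips with 20 to 120 N. Pads are 22 mm wide; open, the fingers measure 114 mm over their backs; the gripper's body (76 mm by 85 mm) begins 54 mm behind the grasp point. The pads swing forward as they close: fully open they stand 13 mm farther back than shut.
Start: joints at [1.104, 0.286, 1.577, -0, 1.279, -0.15], TCP at [0.21, 0.641, 0.231] pointing down, gripper open.
Joint ranges: [-2.77, 2.77], [-0.9, 2.22], [0.21, 2.48], [-1.53, 4.67], [0.24, 2.81], [-2.84, 2.84]. Speed limits (rad/s): [2.79, 2.79, 3.14, 3.14, 3.14, 3.14].

## Interface

Orientations are given as a unit quaternion [x, y, z, w].
In Python, from plant import ctrl, cams, order gives the robot as it stands.
- The arm moves only by the tool move_arm, never from a script. Its argument "plan" is one flat list of numbers, 7 for each row, row after row: the shift along the world's x, y, z in mm, then the turn, a rotation vector about the world's x, y, z in degrees, then the finger opening in mm, from 0 to 85.4. A call has 1 to 12 rows; each row shifts and turns the commanded pose from where the row before left it; what a row does not reach is not made up. A row lasts 1/10 s, in which the tool goes at most 50 mm and 8.59 degrees, less where a joint would pass 70% of its speed; a pose out of reach is approached as far as the arm can. A call is refused whole if a number of a shift passes 50 or a number of a turn 8.59, either way. A call with a gripper value outside its range is refused whole. The fingers move at their own pace and stop on an object; "newtons" is the grip in N (left out, the last holds). Time passes only in rows, so rows that do not move let the fingers close. It gives the time, the measured TCP pose, the force, the opening and the grip force at its end, in the units of the state.
- ctrl.get_state(): the state, without advancing time (a new reading comes with each control period).
- cams.read_camera(name): name is "scene" or "side" or "wrist"; returns a dict with "color" (480x640x3 uint8, red, green, blue), "fov_y" (degrees; the focal length in pixels is half the picture's height over the tangent of half this angle, whatever the lens; pixels are square), "cx", "cy" (the principal point, pixels), "origin" and "orientation" of the camera in the world; the wrist camera has in their place "T_tool_cam" (4x4, takes a point from camera to tool coordinates, whose origin is the TCP and whose axes are the flange's). Camera axes: x right, y up, looking along -z (the intrinsics and any distortion apply to the point x, -y, -z); pixel columns grow to the right and rows downward; lengths in m; the calibration is good to about 2 mm. A picture is of the moment at which its call begins: read the wrist's pose just before it. There is no depth.
- order.sign_off(): hands the job in; it is judged then, once.
The state is a dict: "time": time; "qpos": joint angles; "dq": joint speeds; "joint_efforts": joint torques, N m; "eef_pos": TCP position; "tcp_rot": TCP orientation; "contact_force": force on the tool from outside, world axes, zero at the start; "wrist_torque": the same for the moment, N m; "opening": opening from 0.0 (shut) to 1.0 (fully open); "finger_force": force on a finger pad.
Only numpy, scipy, OpenCV 4.12 (cv2) and the standard library are available. Lean on these libraries where they do the work, as an engineer would, in place of code of your own. Each camera call takes 0.05 s, during which the arm holds its last target. There are 200 camera calls.

## Working session

There is one attempt and no reset: what is moved stays moved. The work goes in short steps, Python scripts to look and compute and a tool call to move; the robot and the scene stay as the last step left them, time stands still between calls to the robot, and variables do not carry over. Pictures are saved under pics/ and viewed, at most 14 in all, crops included, and the job is handed in when it is done.

Besides the shell and the picture viewer there is one more tool, called after "Request:" in YAML: its name, and indented under it one key for each argument. move_arm: Moves the arm, as the interface text tells. Its arguments: {"type":"object","properties":{"plan":{"type":"array","items":{"type":"number"}},"newtons":{"type":"number"}},"required":["plan"]}

```bash
ls; mkdir -p pics; python3 - <<'E'
from plant import ctrl,cams
import cv2,json
print(ctrl.get_state())
for n in ["scene","side","wrist"]:
    d=cams.read_camera(n); cv2.imwrite(f"pics/{n}0.png",d["color"][:,:,::-1])
    print(n,{k:v for k,v in d.items() if k!="color"})
E
```

```text
pics
{'time': 0.0, 'qpos': array([ 1.10400612e+00,  2.87224232e-01,  1.57817882e+00,  1.04336643e-05,
        1.27857280e+00, -1.49997426e-01]), 'dq': array([-1.16580864e-03,  1.32911024e-03,  1.27704945e-03, -7.03697319e-05,
        5.33052515e-04, -1.31420984e-04]), 'joint_efforts': array([ 1.06016450e-03, -4.05966461e+01, -2.92633957e+01, -4.35208597e-05,
        5.73173966e-03,  5.18444978e-06]), 'eef_pos': array([0.20994781, 0.64083399, 0.22990713]), 'tcp_rot': array([ 1.57736255e-01,  9.87480559e-01, -1.13386526e-03, -3.66442332e-04]), 'contact_force': array([ 0.24048522,  0.75874747, -0.54117552]), 'wrist_torque': array([-0.02010884, -0.00700405, -0.04756202]), 'finger_force': 0.0, 'opening': 1.000648108398938}
scene {'fov_y': 45.21056955272548, 'cx': 319.28310480224553, 'cy': 234.15502856663738, 'origin': array([ 1.18614233, -0.28875485,  1.08678379]), 'orientation': array([0.27399099, 0.17444456, 0.51481776, 0.7933856 ])}
side {'fov_y': 46.82321063329678, 'cx': 314.90275057587996, 'cy': 235.40471413693228, 'origin': array([ 0.19271586, -0.62433376,  0.94462218]), 'orientation': array([ 0.33789054, -0.06570584, -0.18365711,  0.92075121])}
wrist {'fov_y': 58.63830808126674, 'cx': 324.1500609332, 'cy': 241.5346326482347, 'T_tool_cam': array([[ 1.56918063e-03,  9.48866188e-01,  3.15674667e-01,
         8.14001489e-02],
       [ 9.99997658e-01, -1.95945862e-03,  9.18943182e-04,
        -1.21813247e-03],
       [ 1.49050556e-03,  3.15672486e-01, -9.48867040e-01,
        -1.42295623e-01],
       [ 0.00000000e+00,  0.00000000e+00,  0.00000000e+00,
         1.00000000e+00]])}
```

View pics/scene0.png

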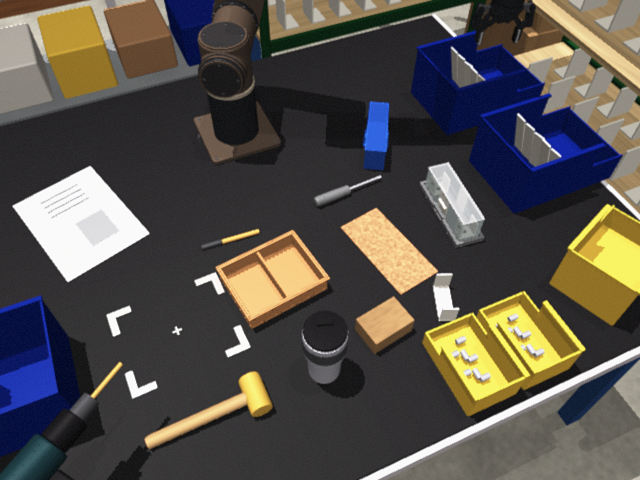

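View pics/side0.png

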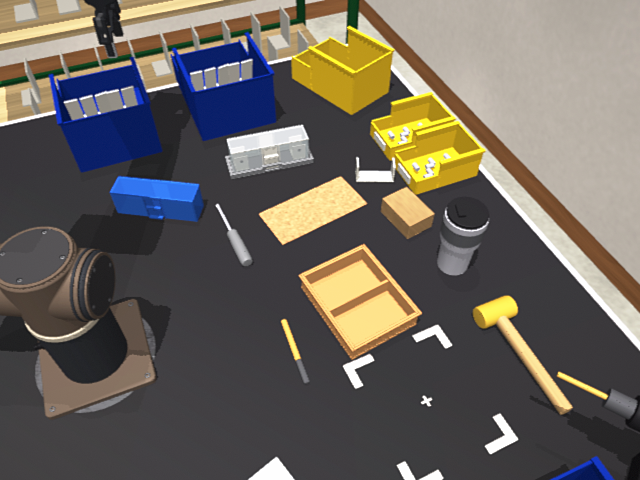

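The scene picture shows the clear cover on the grey carrier at (452,205), with the pad at (388,248), the tray at (272,278) and the spot cross at (178,330). In the side picture the carrier is at (268,152), the tray at (360,300) and the cross at (426,401).

Things that could be mistaken for others, in scene pixels:
- **Cover:** the blue look-alike at (377,135) against the clear one at (452,205). I choose the clear one.
- **Brackets:** the angle plate at (445,297) and the white plates in the blue bins at (470,70) and (540,140). The real brackets are inside the cover.
- **Tray:** the yellow and blue bins. I choose the tan one.

```bash
cat > h.py <<'E'
import numpy as np, cv2
from scipy.spatial.transform import Rotation as R
from plant import ctrl,cams
def cam(n):
    s=ctrl.get_state(); d=cams.read_camera(n)
    if n=="wrist":
        T=np.eye(4); T[:3,:3]=R.from_quat(s["tcp_rot"]).as_matrix(); T[:3,3]=s["eef_pos"]
        M=T@d["T_tool_cam"]; d["O"],d["Rm"]=M[:3,3],M[:3,:3]
    else: d["O"],d["Rm"]=np.array(d["origin"]),R.from_quat(d["orientation"]).as_matrix()
    d["f"]=240/np.tan(np.radians(d["fov_y"]/2)); return d
def px(d,u,v,z=0.):
    r=d["Rm"]@np.array([(u-d["cx"])/d["f"],-(v-d["cy"])/d["f"],-1.]); return d["O"]+r*(z-d["O"][2])/r[2]
def proj(d,P):
    p=(np.atleast_2d(P)-d["O"])@d["Rm"]; return np.c_[d["cx"]-d["f"]*p[:,0]/p[:,2], d["cy"]+d["f"]*p[:,1]/p[:,2]]
def crop(d,x,y,w,h,k): return cv2.resize(d["color"][y:y+h,x:x+w,::-1].copy(),None,fx=k,fy=k,interpolation=cv2.INTER_CUBIC)
E
python3 - <<'E'
from h import *
a=cam("scene");b=cam("side")
S=lambda n,u,v,z=0:print(n,(px(a,u,v,z)*1000).round())
D=lambda n,u,v,z=0:print(n,"side",(px(b,u,v,z)*1000).round())
S("cross",178,331);D("cross",427,401)
for p in [(217,266),(293,233),(328,280),(253,326)]:S("tray",*p,.045)
for p in [(363,247),(419,313),(354,355),(300,280)]:D("tray",*p,.045)
for p in [(342,223),(376,209),(437,270),(401,292)]:S("pad",*p,.004)
for p in [(421,181),(446,168),(484,237),(460,245)]:S("carr",*p,.014)
S("tumb",325,375);S("box",385,310,.045);S("plate",447,310);S("mallet head",257,395,.02);S("bit",232,240);S("sd",348,192);S("blue",377,165)
D("tumb",453,265)
im=np.vstack([np.hstack([crop(a,410,155,90,100,4),crop(b,215,115,110,100,4)[:, :440]])])
cv2.imwrite("pics/c1.png",im);print(im.shape)
E
```

```text
cross [ 532. -316.    0.]
cross side [ 533. -318.    0.]
tray [ 438. -193.   45.]
tray [421.  -6.  45.]
tray [570.  14.  45.]
tray [ 610. -172.   45.]
tray side [562.  13.  45.]
tray side [ 590. -174.   45.]
tray side [ 439. -207.   45.]
tray side [410. -15.  45.]
pad [410. 126.   4.]
pad [404. 221.   4.]
pad [622. 264.   4.]
pad [640. 160.   4.]
carr [375. 365.  14.]
carr [361. 448.  14.]
carr [591. 409.  14.]
carr [588. 345.  14.]
tumb [748. -73.   0.]
box [686.  91.  45.]
plate [719. 231.   0.]
mallet head [ 740. -214.   20.]
bit [ 349. -133.    0.]
sd [322. 185.   0.]
blue [267. 296.   0.]
tumb side [737. -74.   0.]
(400, 800, 3)
```

View pics/c1.png

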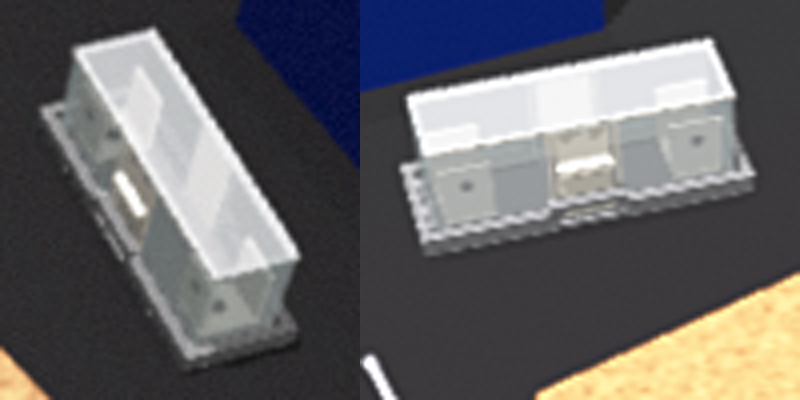

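The crop confirms the clear cover on the carrier, with white tabs at mid-side and bracket shapes near both ends. I'll take the wrist camera over it.

Request:
move_arm:
  plan: [34,-31,3,0,0,1.2,85,34,-31,3,0,0,1.2,85,34,-31,3,0,0,1.2,85,34,-31,3,0,0,1.2,85,34,-31,3,0,0,1.2,85,34,-31,3,0,0,1.2,85,34,-31,3,0,0,1.2,85,34,-31,3,0,0,1.2,85,0,0,0,0,0,0,85,0,0,0,0,0,0,85,0,0,0,0,0,0,85]

```text
time: 1.35
eef_pos: [0.4815, 0.3939, 0.255]
tcp_rot: [0.074, 0.997, -0.0, -0.0]
contact_force: [-0.0, -0.0, 0.3]
opening: 0.996
finger_force: 0.0
```

```bash
python3 - <<'E'
from h import *
w=cam("wrist");cv2.imwrite("pics/w1.png",w["color"][:,:,::-1])
s=ctrl.get_state();print(s["eef_pos"],R.from_quat(s["tcp_rot"]).as_matrix().round(3),s["time"],s["qpos"].round(2))
np.savez("w1.npz",**{k:w[k] for k in("O","Rm","f","cx","cy")})
E
```

```text
[0.48120969 0.39424244 0.25502143] [[-0.989  0.147 -0.001]
 [ 0.147  0.989 -0.   ]
 [ 0.001 -0.    -1.   ]] 1.4 [ 0.52  0.15  1.69  0.    1.3  -0.9 ]
```

View pics/w1.png

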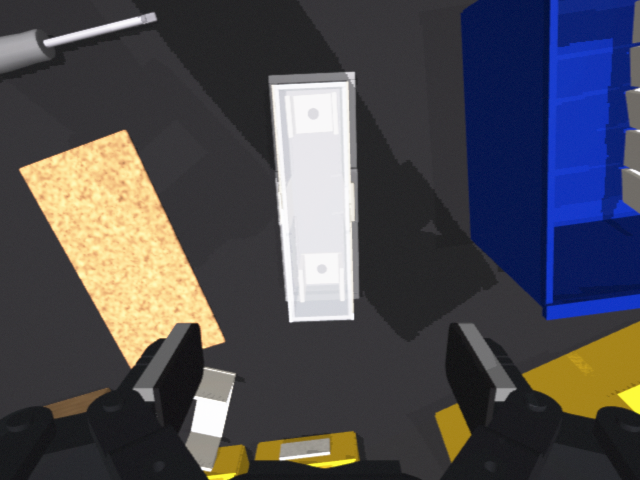

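```bash
cat >> h.py <<'E'
from scipy.optimize import least_squares
def fit(obs,L,W,z,x0):
    """obs: list of (cam, i, u, v), corner i of LxW rectangle centred at pose (x,y,th), at height z"""
    C=np.array([[-L,-W],[L,-W],[L,W],[-L,W]])/2
    def res(p):
        c,s=np.cos(p[2]),np.sin(p[2]); P=C@np.array([[c,s],[-s,c]])+p[:2]
        return np.concatenate([proj(d,[*P[i],z])[0]-[u,v] for d,i,u,v in obs])
    r=least_squares(res,x0); return r.x,r.fun.reshape(-1,2).round(1).tolist()
E
python3 - <<'E'
from h import *
w=dict(np.load("w1.npz"));w["color"]=cv2.imread("pics/w1.png")[:,:,::-1]
a=cam("scene");b=cam("side")
P=lambda n,r:print(n,(r[0][:2]*1000).round(1),np.degrees(r[0][2]).round(2),r[1])
P("cover",fit([(w,3,352,81),(w,0,272,84),(w,1,290,320),(w,2,353,319)],.19,.052,.074,[.48,.39,-.1]))
P("pad",fit([(w,0,21,169),(w,3,127,130),(w,2,225,342)],.23,.11,.004,[.52,.19,.2]))
P("padS",fit([(a,0,342,223),(a,3,376,209),(a,2,437,270),(a,1,401,292)],.23,.11,.004,[.52,.19,.2]))
P("tray",fit([(a,0,217,266),(a,3,293,233),(a,2,328,280),(a,1,253,326),(b,2,363,247),(b,1,419,313),(b,0,354,355),(b,3,300,280)],.158,.198,.045,[.5,-.09,0]))
for k in(72,-72): pass
print(px(w,313,114,.01),px(w,322,269,.01))
im=cv2.rotate(crop(w,250,60,120,270,2.9),cv2.ROTATE_90_COUNTERCLOCKWISE)
im2=np.hstack([crop(a,95,260,170,150,2.35)[:250*2],crop(b,335,310,190,150,2.1)[:,:400]][:1])
im2=cv2.resize(np.hstack([a["color"][265:405,100:260,::-1],b["color"][320:460,340:500+20,::-1]]),None,fx=2.3,fy=1.8)
o=np.zeros((600,800,3),np.uint8);o[:im.shape[0],:im.shape[1]]=im[:,:800];o[348:348+im2.shape[0],:im2.shape[1]]=im2[:252,:800]
cv2.imwrite("pics/c2.png",o);print(im.shape,im2.shape)
E
```

```text
cover [481.7 386.8] -6.51 [[-3.4, -0.5], [3.4, -0.9], [0.9, 1.3], [-0.9, 0.5]]
pad [522.6 192.5] 9.92 [[-1.6, -0.5], [0.5, -0.4], [1.2, 1.4]]
padS [518.6 193.1] 9.38 [[-1.4, 1.9], [1.1, -3.1], [1.1, 0.1], [-0.9, 0.7]]
tray [504.3 -91.5] 9.05 [[-3.2, 2.6], [-1.9, -3.0], [1.3, -1.9], [-4.1, -3.9], [0.7, -2.7], [4.3, -0.1], [0.4, -2.9], [-1.2, -3.6]]
[0.41073334 0.39297572 0.01      ] [0.55527856 0.37923487 0.01      ]
(348, 783, 3) (252, 782, 3)
```

View pics/c2.png

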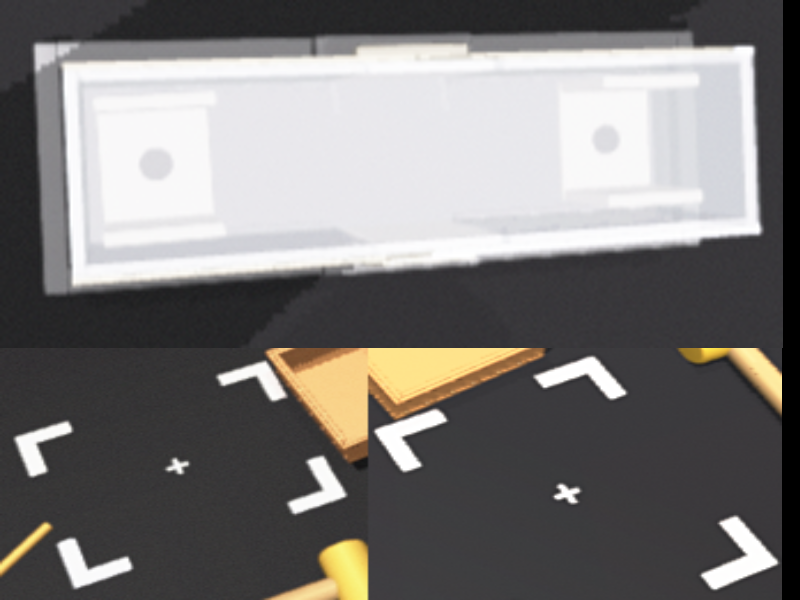

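The crop shows two brackets, in the end stations, and clear cover corners at about (64,62), (72,284), (753,47) and (760,234). It also shows the corner marks and the cross of the spot.

```bash
python3 - <<'E'
from h import *
w=dict(np.load("w1.npz"))
a=cam("scene");b=cam("side")
P=lambda n,r:print(n,(r[0][:2]*1000).round(1),np.degrees(r[0][2]).round(2),r[1])
P("cover",fit([(w,3,347.6,82),(w,0,271,84.8),(w,1,288.3,322),(w,2,352.8,319.7)],.19,.052,.074,[.48,.39,-.1]))
S=[(106.5,316.1),(213.9,272.8),(250.4,346.1),(133.9,397.8)]
for p in S: print((px(a,*p)*1000).round())
for p in [(343,366.7),(438.3,325),(517.8,438.9),(426.5,400.6)]: print("side",(px(b,*p)*1000).round())
P("spot",fit([(a,0,106.5,316.1),(a,3,213.9,272.8),(a,2,250.4,346.1),(a,1,133.9,397.8),(b,3,343,366.7),(b,2,438.3,325),(b,1,517.8,438.9)],.208,.248,0,[.53,-.31,.1]))
s=ctrl.get_state();print(s["eef_pos"])
E
```

```text
cover [482.3 385.4] -6.18 [[-1.7, -0.5], [1.7, -0.2], [1.7, 0.3], [-1.7, 0.5]]
[ 435. -446.    0.]
[ 421. -201.    0.]
[ 627. -188.    0.]
[ 639. -434.    0.]
side [ 422. -200.    0.]
side [ 632. -190.    0.]
side [ 641. -436.    0.]
side [ 532. -317.    0.]
spot [ 531.2 -317.7] 2.87 [[-0.4, -0.3], [1.0, -0.2], [0.2, 0.9], [-0.9, 1.4], [-0.5, -0.1], [-1.5, -0.1], [0.2, 0.1]]
[0.48134635 0.39428994 0.25525766]
```

Request:
move_arm:
  plan: [0.5,-2.5,-40,0,0,0.9,85,0.5,-2.5,-40,0,0,0.9,85,0,-2,-40,0,0,0.9,85,0,-1.5,-30,0,0,0,85,0,0,0,0,0,0,85,0,0,0,0,0,0,85,0,0,0,0,0,0,85]

```text
time: 2.3
eef_pos: [0.4847, 0.3861, 0.1082]
tcp_rot: [0.051, 0.999, 0.001, 0.002]
contact_force: [0.5, -0.3, 0.3]
opening: 0.994
finger_force: 0.0
```

```bash
python3 - <<'E'
from h import *
w=cam("wrist");cv2.imwrite("pics/w2.png",w["color"][:,:,::-1])
s=ctrl.get_state();Rm=R.from_quat(s["tcp_rot"]).as_matrix();print(s["eef_pos"],np.degrees(np.arctan2(Rm[1,1],Rm[0,1])),Rm[:,2])
np.savez("w2.npz",**{k:w[k] for k in("O","Rm","f","cx","cy")})
E
```

```text
[0.48481706 0.38614419 0.10841073] 84.1733891733708 [ 0.0045378   0.00258747 -0.99998636]
```

View pics/w2.png

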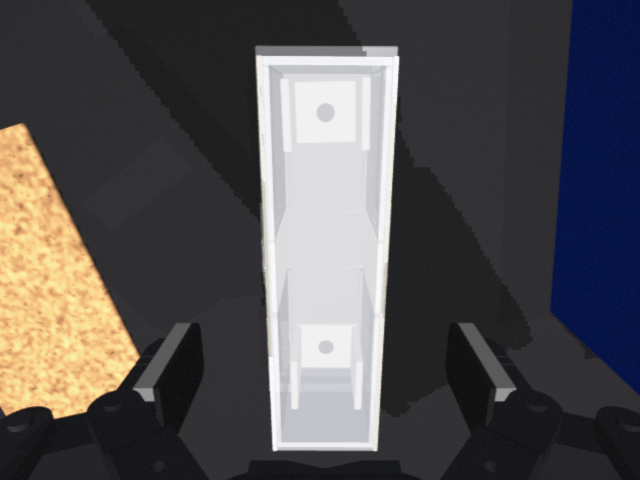

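The wrist view shows the cover square between the fingers, with corners at (260,58), (397,58), (378,449) and (274,449) and bracket holes at (325,112) and (326,347). The fingers are centred on it.

```bash
python3 - <<'E'
from h import *
w=dict(np.load("w2.npz"))
P=lambda n,r:print(n,(r[0][:2]*1000).round(1),np.degrees(r[0][2]).round(2),r[1])
P("cover",fit([(w,3,397,57.5),(w,0,259.5,58),(w,1,274,449),(w,2,378.5,449)],.19,.052,.074,[.48,.39,-.1]))
A,B=px(w,325,112,.01),px(w,326,347,.01);print(A,B,(A+B)/2,np.linalg.norm(A-B),np.degrees(np.arctan2(*(B-A)[[1,0]])))
E
```

```text
cover [482.5 386.5] -5.85 [[-0.3, -1.2], [0.2, -2.1], [2.5, 2.9], [-2.3, 3.0]]
[0.41007174 0.39299321 0.01      ] [0.55491233 0.37919235 0.01      ] [0.48249203 0.38609278 0.01      ] 0.14549659831894318 -5.44288655779767
```

Request:
move_arm:
  plan: [-1,0,-35,0,0,0,85,-1.3,0.2,-35,0,0,0,85,0,0,-14,0,0,0,85,0,0,0,0,0,0,75,0,0,0,0,0,0,45,0,0,0,0,0,0,45,0,0,0,0,0,0,45,0,0,0,0,0,0,45,0,0,0,0,0,0,45,0,0,0,0,0,0,45]
  newtons: 35

```text
time: 3.35
eef_pos: [0.4829, 0.3863, 0.0245]
tcp_rot: [0.051, 0.999, 0.001, 0.002]
contact_force: [-1.3, 0.4, 6.3]
opening: 0.618
finger_force: 37.0
```

```bash
python3 - <<'E'
from h import *
b=cam("side");w=cam("wrist")
o=np.zeros((480,800,3),np.uint8); c=crop(b,205,95,130,100,4)[:400,:520]; o[:400,:520]=c
cc=cv2.resize(w["color"][230:480,180:460,::-1],(280,250)); o[:250,520:]=cc
cv2.imwrite("pics/c3.png",o)
E
```

```text
(no output)
```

View pics/c3.png

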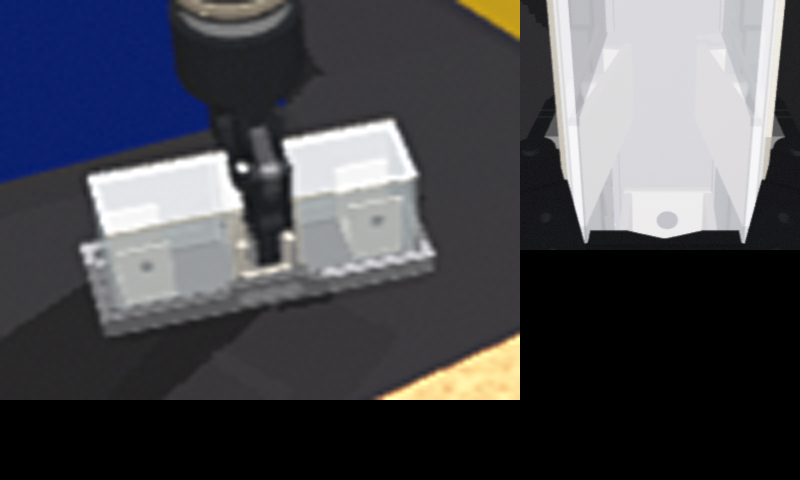

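The side crop shows the finger on the ridge, low on the cover, and the wrist crop shows both tab leaves pressed in symmetrically. I'll lift straight up.

Request:
move_arm:
  plan: [0,0,3,0,0,0,45,0,0,6,0,0,0,45,0,0,10,0,0,0,45,0,0,15,0,0,0,45,0,0,20,0,0,0,45,0,0,20,0,0,0,45,0,0,20,0,0,0,45,0,0,0,0,0,0,45,0,0,0,0,0,0,45]

```text
time: 4.35
eef_pos: [0.4812, 0.3852, 0.1162]
tcp_rot: [0.051, 0.999, 0.0, 0.001]
contact_force: [-0.1, -0.3, -1.7]
opening: 0.621
finger_force: 37.0
```

```bash
python3 - <<'E'
from h import *
b=cam("side");a=cam("scene")
o=np.hstack([crop(b,190,50,160,130,3.2),crop(a,400,90,110,160,2.6)[:416]])[:, :800]
cv2.imwrite("pics/c4.png",o)
E
```

```text
(no output)
```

View pics/c4.png

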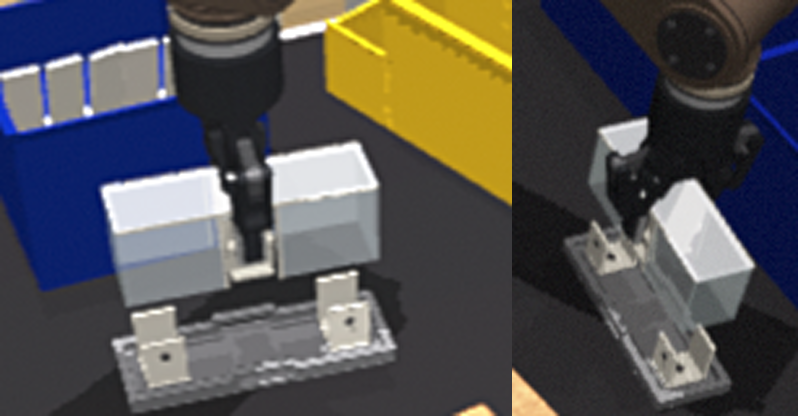

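The cover is up, hanging level, and both brackets are standing at the end stations. Next, the cork pad.

Request:
move_arm:
  plan: [8,-38.5,0,0,0,3.1,45,8,-38.5,0,0,0,3.1,45,8,-38.5,0,0,0,3.1,45,8,-38.5,0,0,0,3.1,45,8,-38.5,0,0,0,3.1,45,0,0,0,0,0,0,45,0,0,-35,0,0,0,45,0,0,-35,0,0,0,45,0,0,-15,0,0,0,45,0,0,0,0,0,0,45,0,0,0,0,0,0,45]

```text
time: 5.55
eef_pos: [0.5212, 0.1931, 0.0307]
tcp_rot: [-0.084, 0.996, 0.0, 0.0]
contact_force: [-0.1, -0.1, -1.1]
opening: 0.624
finger_force: 37.2
```

Request:
move_arm:
  plan: [0,0,-4,0,0,0,45,0,0,-4,0,0,0,45,0,0,0,0,0,0,45,0,0,0,0,0,0,60,0,0,0,0,0,0,70,0,0,0,0,0,0,85,0,0,0,0,0,0,85,0,0,0,0,0,0,85,0,0,30,0,0,0,85,0,0,45,0,0,0,85,0,0,45,0,0,0,85]

```text
time: 6.65
eef_pos: [0.5201, 0.1924, 0.1428]
tcp_rot: [-0.084, 0.996, -0.0, -0.001]
contact_force: [1.3, 0.3, 0.2]
opening: 0.993
finger_force: 0.0
```

Request:
move_arm:
  plan: [-7.5,38.5,20,0,0,-3.1,85,-7.5,38.5,20,0,0,-3.1,85,-7.5,38.5,15,0,0,-3.1,85,-7.5,38.5,5,0,0,-3.1,85,-7.5,38.5,0,0,0,-3.1,85,0,0,0,0,0,0,85,0,0,0,0,0,0,85,0,0,0,0,0,0,85]

```text
time: 7.45
eef_pos: [0.4834, 0.3843, 0.2019]
tcp_rot: [0.051, 0.999, -0.0, -0.0]
contact_force: [0.3, -0.2, 0.8]
opening: 0.998
finger_force: 0.0
```

```bash
python3 - <<'E'
from h import *
w=cam("wrist");a=cam("scene")
s=ctrl.get_state();Rm=R.from_quat(s["tcp_rot"]).as_matrix();print(s["eef_pos"],np.degrees(np.arctan2(Rm[1,1],Rm[0,1])),s["time"])
np.savez("w3.npz",**{k:w[k] for k in("O","Rm","f","cx","cy")})
o=np.zeros((600,800,3),np.uint8);c=crop(w,120,40,340,300,2);o[:600,:640]=c[:600,:640]
o2=crop(a,330,190,120,120,1.3);o[:o2.shape[0],640:640+o2.shape[1]]=o2
cv2.imwrite("pics/c5.png",o)
E
```

```text
[0.48375618 0.38397436 0.20207832] 84.0733059244035 7.55
```

View pics/c5.png

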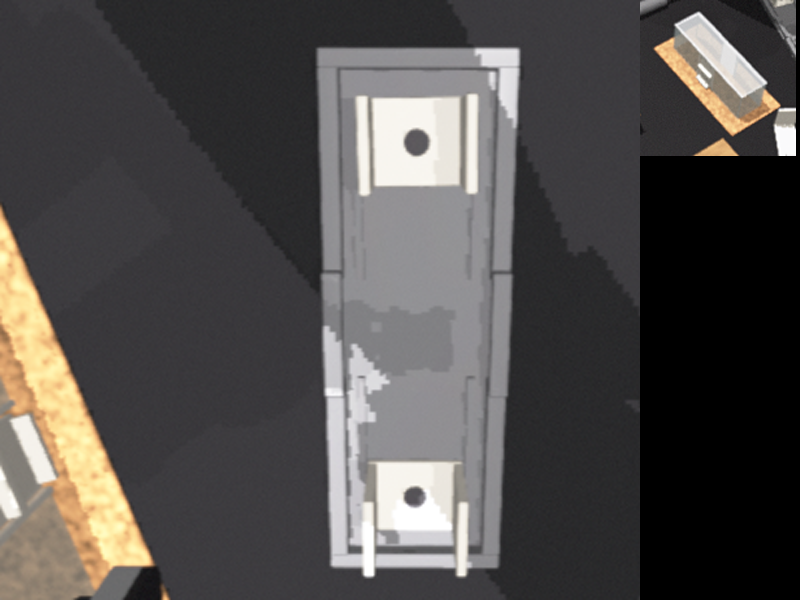

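The crop shows both brackets square in the carrier, with holes at crop pixels (416,142) and (414,497), the empty middle stations, and the cover standing on the pad.

```bash
python3 - <<'E'
from h import *
w=dict(np.load("w3.npz"))
P=lambda n,r:print(n,(r[0][:2]*1000).round(1),np.degrees(r[0][2]).round(2),r[1])
g=lambda x,y:(120+x/2,40+y/2)
P("carrier",fit([(w,0,*g(317,48)),(w,3,*g(519,48)),(w,2,*g(498,568)),(w,1,*g(331,568))],.21,.073,.014,[.48,.39,-.1]))
print(px(w,*g(416,142),.01),px(w,*g(414,497),.01))
for p in [(358,97),(478,95),(367,575),(463,573)]: print(px(w,*g(*p),.05))
E
```

```text
carrier [482.6 385.9] -5.96 [[-0.6, -0.4], [0.5, -0.1], [0.3, 0.6], [-0.1, 0.2]]
[0.41034962 0.39296764 0.01      ] [0.55480571 0.37790789 0.01      ]
[0.39358829 0.37546707 0.05      ]
[0.39689793 0.41422224 0.05      ]
[0.56772005 0.35810779 0.05      ]
[0.57055213 0.39530842 0.05      ]
```

Request:
move_arm:
  plan: [35.5,-3,-40,0,0,0,85,35.5,-3,-45,0,0,0,85,0,0,-45,0,0,0,85,0,0,-30,0,0,0,85,0,0,-17,0,0,0,85,0,0,0,0,0,0,65,0,0,0,0,0,0,32,0,0,0,0,0,0,32,0,0,0,0,0,0,32,0,0,0,0,0,0,32,0,0,0,0,0,0,32]
  newtons: 25

```text
time: 8.65
eef_pos: [0.5493, 0.3806, 0.0369]
tcp_rot: [0.051, 0.999, 0.001, 0.002]
contact_force: [-0.6, -0.7, 5.6]
opening: 0.462
finger_force: 27.0
```

Some rows fell short, so the grip is too high. I'll reopen, correct the pose and grip again.

Request:
move_arm:
  plan: [0,0,0,0,0,0,65,0,0,0,0,0,0,65,2.5,-1,0,0,0,0,65,2.5,-1,-6,0,0,0,65,0,0,-6,0,0,0,65,0,0,0,0,0,0,32,0,0,0,0,0,0,32,0,0,0,0,0,0,32,0,0,0,0,0,0,32]

```text
time: 9.55
eef_pos: [0.5525, 0.3777, 0.0218]
tcp_rot: [0.051, 0.999, 0.0, 0.0]
contact_force: [-1.4, 0.2, 0.3]
opening: 0.466
finger_force: 25.8
```

```bash
python3 - <<'E'
from h import *
a=cam("scene");b=cam("side")
o=np.zeros((600,800,3),np.uint8)
o[:300,:400]=crop(a,203,222,133,110,3)[:300,:400] if 0 else cv2.resize(a["color"][225:335,205:335,::-1],(400,340))[:300]
cv2.imwrite("pics/c6.png",np.hstack([cv2.resize(a["color"][225:335,205:335,::-1],(390,330),interpolation=2),cv2.resize(b["color"][240:360,295:425,::-1],(390,360),interpolation=2)[:330]]))
E
```

```text
(no output)
```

View pics/c6.png

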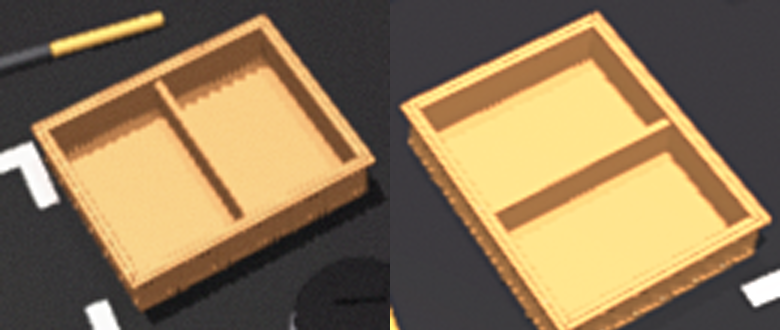

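The crop shows the tan tray with a clear lip. Its corners are at (32,127), (265,13), (376,160) and (134,286) in the scene half, and at (598,12), (401,107) and (770,216) in the side half.

```bash
python3 - <<'E'
from h import *
a=cam("scene");b=cam("side")
P=lambda n,r:print(n,(r[0][:2]*1000).round(1),np.degrees(r[0][2]).round(2),r[1])
g=lambda x,y:(205+x/3,225+y/3);k=lambda x,y:(295+(x-390)/3,240+y/3)
r=fit([(a,0,*g(32,127)),(a,3,*g(265,13)),(a,2,*g(376,160)),(a,1,*g(134,286)),(b,2,*k(598,12)),(b,3,*k(401,107)),(b,1,*k(770,216))],.158,.198,.045,[.5,-.09,0])
P("tray",r);x,y,t=r[0];print([((x-np.sin(t)*d)*1000,(y+np.cos(t)*d)*1000) for d in(.046,-.046)])
E
```

```text
tray [503.8 -88.4] 8.2 [[-0.4, -0.1], [-0.3, 0.2], [0.1, -0.2], [-0.3, 0.8], [-0.6, -0.5], [-0.4, -1.0], [0.3, 0.5]]
[(np.float64(497.2175950594176), np.float64(-42.840843180573266)), (np.float64(510.3453532806401), np.float64(-133.89940655648604))]
```

Request:
move_arm:
  plan: [0,0,25,0,0,0,32,0,0,40,0,0,0,32,0,0,40,0,0,0,32,-3.3,-40,0,0,0,-7.6,32,-3.3,-40,0,0,0,-7.6,32,-3.3,-40,0,0,0,-7.6,32,-3.3,-40,0,0,0,-7.6,32,-3.3,-40,0,0,0,-7.6,32,-3.3,-40,0,0,0,-7.6,32,-3.3,-40,0,0,0,-7.6,32,-3.3,-40,0,0,0,-7.6,32,-3.3,-40,0,0,0,-7.6,32]

```text
time: 10.95
eef_pos: [0.5225, 0.0162, 0.1271]
tcp_rot: [0.606, 0.796, 0.0, 0.0]
contact_force: [-0.5, 0.5, -0.4]
opening: 0.464
finger_force: 25.8
```

Request:
move_arm:
  plan: [-3,-40,0,0,0,-7.6,32,-3,-40,0,0,0,0,32,-3,-40,0,0,0,0,32,-2,-32,0,0,0,0,32,0,0,0,0,0,0,32,0,0,0,0,0,0,32,0,0,0,0,0,0,32]

```text
time: 11.65
eef_pos: [0.5117, -0.1334, 0.1266]
tcp_rot: [0.655, 0.756, 0.0, -0.0]
contact_force: [-0.2, -0.2, -0.1]
opening: 0.466
finger_force: 25.7
```

```bash
python3 - <<'E'
from h import *
s=ctrl.get_state();Rm=R.from_quat(s["tcp_rot"]).as_matrix();print(s["eef_pos"],np.degrees(np.arctan2(Rm[1,1],Rm[0,1])),s["qpos"].round(2),s["opening"])
a=cam("scene");b=cam("side");cv2.imwrite("pics/c7.png",np.hstack([cv2.resize(a["color"][215:345,180:340,::-1],None,fx=2.5,fy=2.5,interpolation=2),cv2.resize(b["color"][220:365,285:435,::-1],None,fx=2.6,fy=2.6,interpolation=2)[:325]]))
E
```

```text
[ 0.51167394 -0.13339373  0.12664496] 8.188941767146115 [-0.45  0.08  2.02  0.    1.04 -0.59] 0.4657031247963349
```

View pics/c7.png

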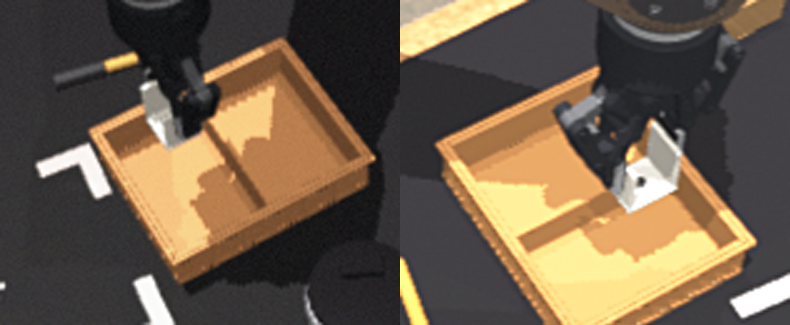

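Request:
move_arm:
  plan: [-1,0,-35,0,0,0,32,0,0,-35,0,0,0,32,0,0,-25,0,0,0,32,0,0,-5,0,0,0,32,0,0,0,0,0,0,32,0,0,0,0,0,0,32]

```text
time: 12.35
eef_pos: [0.5121, -0.1344, 0.0283]
tcp_rot: [0.655, 0.756, 0.0, 0.001]
contact_force: [0.2, 0.1, -0.4]
opening: 0.465
finger_force: 25.7
```

Request:
move_arm:
  plan: [0,0,-4,0,0,0,32,0,0,-3.5,0,0,0,32,0,0,0,0,0,0,32,0,0,0,0,0,0,55,0,0,0,0,0,0,65,0,0,0,0,0,0,75,0,0,0,0,0,0,75,0,0,20,0,0,0,75,0,0,40,0,0,0,75,0,0,45,0,0,0,75]

```text
time: 13.35
eef_pos: [0.5094, -0.1337, 0.1238]
tcp_rot: [0.655, 0.756, -0.001, -0.002]
contact_force: [0.4, -0.7, 0.3]
opening: 0.879
finger_force: 0.0
```

Request:
move_arm:
  plan: [-8,42,5,0,0,7.6,75,-8,42,5,0,0,7.6,75,-8,42,5,0,0,7.6,75,-8,42,0,0,0,7.6,75,-8,42,0,0,0,7.6,75,-8,42,0,0,0,7.6,75,-8,42,0,0,0,7.6,75,-8,42,0,0,0,7.6,75,-8,42,0,0,0,7.6,75,-8,42,0,0,0,7.6,85,-8,42,0,0,0,0,85,-8,42,0,0,0,0,85]

```text
time: 14.55
eef_pos: [0.4141, 0.3714, 0.1393]
tcp_rot: [0.051, 0.999, 0.0, 0.0]
contact_force: [0.2, 0.7, 1.1]
opening: 0.998
finger_force: 0.0
```

Request:
move_arm:
  plan: [-4,20,0,0,0,0,85,0,0,0,0,0,0,85,0,0,0,0,0,0,85]

```text
time: 14.85
eef_pos: [0.4105, 0.3895, 0.1389]
tcp_rot: [0.05, 0.999, -0.0, -0.0]
contact_force: [-0.4, -1.0, -1.3]
opening: 0.997
finger_force: 0.0
```

```bash
python3 - <<'E'
from h import *
s=ctrl.get_state();Rm=R.from_quat(s["tcp_rot"]).as_matrix();print(s["eef_pos"],np.degrees(np.arctan2(Rm[1,1],Rm[0,1])),s["qpos"].round(2))
a=cam("scene");b=cam("side");w=cam("wrist")
np.savez("w4.npz",**{k:w[k] for k in("O","Rm","f","cx","cy")})
cv2.imwrite("pics/c8.png",np.hstack([cv2.resize(a["color"][215:345,180:340,::-1],None,fx=2.5,fy=2.5,interpolation=2),cv2.resize(w["color"][:,:,::-1],(400,300)).astype(np.uint8)[:325] if 0 else np.vstack([cv2.resize(w["color"][:,:,::-1],(400,300)),np.zeros((25,400,3),np.uint8)])]))
E
```

```text
[0.41050256 0.38952775 0.13894176] 84.21202312998167 [ 0.58  0.14  1.92 -0.    1.08 -0.89]
```

View pics/c8.png

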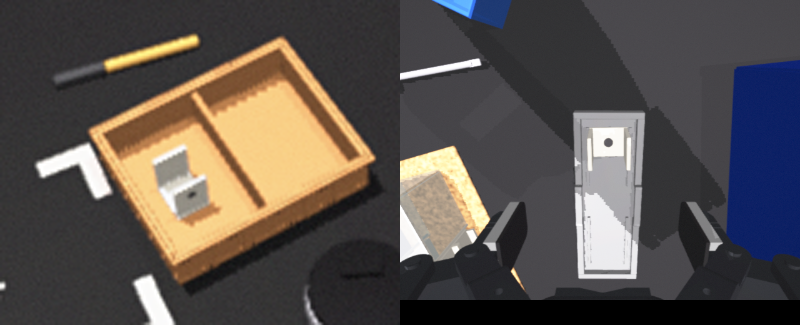

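The first bracket stands upright in the tray, and the second is still in the carrier at the -x station. I'll take that one now.

Request:
move_arm:
  plan: [0,2,-35,0,0,0,85,0,1.8,-35,0,0,0,85,0,0,-35,0,0,0,85,0,0,0,0,0,0,65,0,0,0,0,0,0,60]

```text
time: 15.5
eef_pos: [0.411, 0.3926, 0.0343]
tcp_rot: [0.052, 0.999, -0.0, -0.001]
contact_force: [0.7, -0.0, 0.8]
opening: 0.706
finger_force: 0.0
```

Request:
move_arm:
  plan: [0,0.5,-7,0,0,0,60,0,0,-5,0,0,0,60,0,0,0,0,0,0,32,0,0,0,0,0,0,32,0,0,0,0,0,0,32,0,0,0,0,0,0,32,0,0,25,0,0,0,32,0,0,40,0,0,0,32,0,0,40,0,0,0,32,0,0,0,0,0,0,32]

```text
time: 16.5
eef_pos: [0.4144, 0.3965, 0.1343]
tcp_rot: [0.051, 0.999, 0.004, 0.005]
contact_force: [0.9, -0.1, 0.7]
opening: 0.462
finger_force: 26.1
```

Request:
move_arm:
  plan: [7.5,-40,0,0,0,-7.6,32,7.5,-40,0,0,0,-7.6,32,7.5,-40,0,0,0,-7.6,32,7.5,-40,0,0,0,-7.6,32,7.5,-40,0,0,0,-7.6,32,7.5,-40,0,0,0,-7.6,32,7.5,-40,0,0,0,-7.6,32,7.5,-40,0,0,0,-7.6,32,7.5,-40,0,0,0,-7.6,32,7.5,-40,0,0,0,-7.6,32,7.5,-36,0,0,0,0,32,0,0,0,0,0,0,32]

```text
time: 17.7
eef_pos: [0.4938, -0.0456, 0.1269]
tcp_rot: [0.657, 0.754, -0.0, 0.0]
contact_force: [0.3, 0.9, -0.9]
opening: 0.467
finger_force: 26.1
```

Request:
move_arm:
  plan: [0,0,0,0,0,0,32,0,0,0,0,0,0,32]

```text
time: 17.9
eef_pos: [0.4926, -0.0411, 0.1265]
tcp_rot: [0.655, 0.756, -0.0, -0.001]
contact_force: [0.5, 0.1, -0.5]
opening: 0.463
finger_force: 26.1
```

```bash
python3 - <<'E'
from h import *
s=ctrl.get_state();Rm=R.from_quat(s["tcp_rot"]).as_matrix();print(s["eef_pos"],np.degrees(np.arctan2(Rm[1,1],Rm[0,1])),s["qpos"].round(2),s["opening"])
a=cam("scene");g=cv2.imread("pics/c8.png")[:325,:400]
n=cv2.resize(a["color"][215:345,180:340,::-1],None,fx=2.5,fy=2.5,interpolation=2)
# tray shift vs. the previous picture, on its lower-left lip
t=g[110:290,80:200];m=cv2.matchTemplate(n,t,cv2.TM_CCOEFF_NORMED);print(cv2.minMaxLoc(m))
t=g[130:200,330:385];m=cv2.matchTemplate(n,t,cv2.TM_CCOEFF_NORMED);print(cv2.minMaxLoc(m))
E
```

```text
[ 0.49256287 -0.04109018  0.12648297] 8.188209027476523 [-0.29  0.    2.1   0.    1.04 -0.43] 0.4631585083998076
(-0.5749098658561707, 0.9978516697883606, (275, 0), (80, 110))
(-0.6566022634506226, 0.937639594078064, (214, 60), (330, 131))
```

The tray hasn't moved. I'll lower the second bracket.

Request:
move_arm:
  plan: [2.5,-1,-35,0,0,0,32,2,-1,-35,0,0,0,32,0,0,-25,0,0,0,32,0,0,-6,0,0,0,32,0,0,0,0,0,0,32,0,0,0,0,0,0,32]

```text
time: 18.55
eef_pos: [0.4989, -0.0438, 0.0276]
tcp_rot: [0.655, 0.756, 0.0, 0.001]
contact_force: [0.7, 0.3, -1.1]
opening: 0.46
finger_force: 26.1
```

Request:
move_arm:
  plan: [0,0,-4,0,0,0,32,0,0,-3,0,0,0,32,0,0,0,0,0,0,32,0,0,0,0,0,0,55,0,0,0,0,0,0,65,0,0,0,0,0,0,75,0,0,0,0,0,0,75,0,0,20,0,0,0,75,0,0,40,0,0,0,75,0,0,45,0,0,0,75]

```text
time: 19.55
eef_pos: [0.4962, -0.0436, 0.1236]
tcp_rot: [0.655, 0.755, -0.001, -0.002]
contact_force: [1.2, -1.0, -0.2]
opening: 0.877
finger_force: 0.0
```

Request:
move_arm:
  plan: [-5,32,20,0,0,0,85,-5,32,20,0,0,0,85,-5,32,10,0,0,0,85,0,0,0,0,0,0,85,0,0,0,0,0,0,85]

```text
time: 20.05
eef_pos: [0.4826, 0.0523, 0.1742]
tcp_rot: [0.654, 0.756, -0.0, 0.0]
contact_force: [-0.3, -0.3, -0.5]
opening: 0.992
finger_force: 0.0
```

```bash
python3 - <<'E'
from h import *
s=ctrl.get_state();Rm=R.from_quat(s["tcp_rot"]).as_matrix();print(s["time"],s["eef_pos"],np.degrees(np.arctan2(Rm[1,1],Rm[0,1])))
a=cam("scene");w=cam("wrist")
np.savez("w5.npz",**{k:w[k] for k in("O","Rm","f","cx","cy")})
cv2.imwrite("pics/w5.png",w["color"][:,:,::-1])
cv2.imwrite("pics/c9.png",np.hstack([cv2.resize(a["color"][215:395,180:340,::-1],None,fx=2.5,fy=2.5,interpolation=2)[:400],cv2.resize(w["color"][:400,120:520,::-1],(400,400))]))
E
```

```text
20.05 [0.48263341 0.05233114 0.17420881] 8.2473611455646
```

View pics/c9.png

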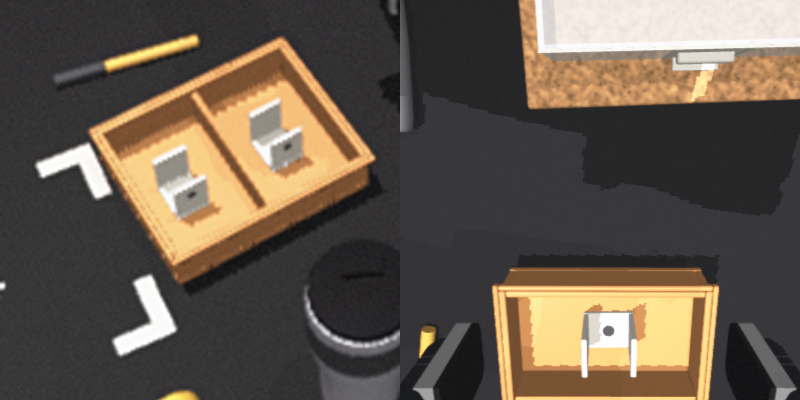

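Both brackets stand upright in the tray. I'll push from the tray's +y end with both open fingers on the lip, which keeps it stable, and start by lowering behind it.

Request:
move_arm:
  plan: [0,0,-35,0,0,0,85,0,0,-35,0,0,0,85,0,0,-35,0,0,0,85,0,0,-30,0,0,0,85,0,0,-20,0,0,0,85,0,0,0,0,0,0,85,0,0,0,0,0,0,85]

```text
time: 20.85
eef_pos: [0.4826, 0.0512, 0.0189]
tcp_rot: [0.656, 0.755, -0.0, -0.001]
contact_force: [-0.2, 1.2, 0.7]
opening: 0.995
finger_force: 0.0
```

```bash
python3 - <<'E'
from h import *
w=dict(np.load("w5.npz"));print(px(w,213.5,288,.045),px(w,438,287.5,.045))
s=ctrl.get_state();print(s["eef_pos"])
E
```

```text
[ 0.41196366 -0.0033826   0.045     ] [0.56600383 0.01947217 0.045     ]
[0.48262435 0.05124585 0.01888284]
```

Request:
move_arm:
  plan: [2.2,-13,-4,0,0,0,85,2.2,-13,-4,0,0,0,85,1.9,-11.4,0,0,0,-0.26,85,1.9,-11.4,0,0,0,-0.26,85,1.9,-11.4,0,0,0,-0.26,85,1.9,-11.4,0,0,0,-0.26,85,1.9,-11.4,0,0,0,-0.26,85,1.9,-11.4,0,0,0,-0.26,85,1.9,-11.4,0,0,0,-0.26,85,1.9,-11.4,0,0,0,-0.26,85,1.9,-11.4,0,0,0,-0.26,85,1.9,-11.4,0,0,0,-0.26,85]

```text
time: 22.05
eef_pos: [0.5063, -0.0886, 0.0116]
tcp_rot: [0.672, 0.74, 0.0, -0.0]
contact_force: [-0.9, 5.2, 4.4]
opening: 0.996
finger_force: 2.8
```

Request:
move_arm:
  plan: [1.9,-11.4,0,0,0,-0.26,85,1.9,-11.4,0,0,0,-0.26,85,1.9,-11.4,0,0,0,-0.26,85,1.9,-11.4,0,0,0,-0.26,85,1.9,-11.4,0,0,0,-0.26,85,1.9,-11.4,0,0,0,-0.26,85,1.9,-11.4,0,0,0,-0.26,85,1.9,-11.4,0,0,0,-0.26,85,0,0,0,0,0,0,85,0,0,0,0,0,0,85]

```text
time: 23.05
eef_pos: [0.5211, -0.1801, 0.0111]
tcp_rot: [0.685, 0.728, -0.0, 0.0]
contact_force: [0.3, -0.4, -0.2]
opening: 0.995
finger_force: 0.0
```

```bash
python3 - <<'E'
from h import *
s=ctrl.get_state();Rm=R.from_quat(s["tcp_rot"]).as_matrix();print(s["time"],s["eef_pos"],np.degrees(np.arctan2(Rm[1,1],Rm[0,1])))
a=cam("scene");b=cam("side")
cv2.imwrite("pics/c10.png",np.hstack([cv2.resize(a["color"][255:405,95:260,::-1],(495,450),interpolation=2),cv2.resize(b["color"][280:480,365:525,::-1],(305,450),interpolation=2)]))
E
```

```text
23.05 [ 0.52112908 -0.18014177  0.0110724 ] 3.459836547479475
```

View pics/c10.png

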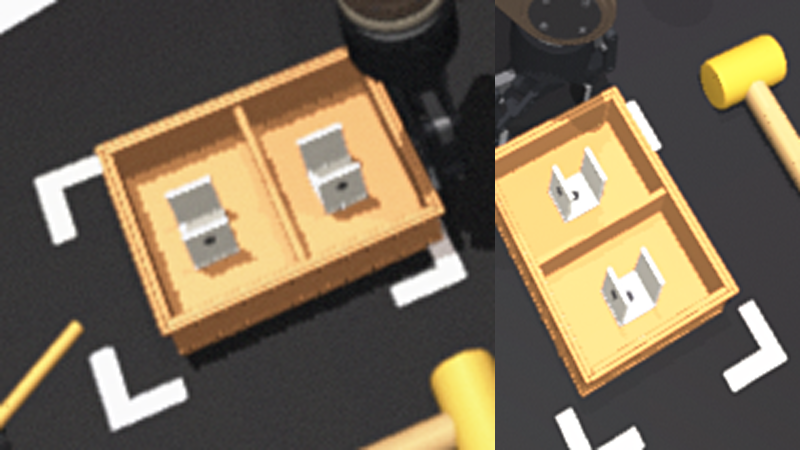

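The crop shows the tray most of the way there, with both brackets upright. Its lip corners are at (97,147), (163,332) and (443,211) in the scene half, and at (613,90), (738,290) and (583,385) in the side half. That was the last picture I may view, so from here I measure by image code.

```bash
cat >> h.py <<'E'
from scipy.optimize import minimize
def hull_of(P): return cv2.convexHull(P.astype(np.float32))
def model(p):
    o=[]
    for L,W,z in((.158,.198,.045),(.158,.198,.039),(.15,.19,0)):
        C=np.array([[-L,-W],[L,-W],[L,W],[-L,W]])/2; c,s=np.cos(p[2]),np.sin(p[2])
        o.append(np.c_[C@np.array([[c,s],[-s,c]])+p[:2],[z]*4])
    return np.vstack(o)
def tray_hull(d,p):
    """convex hull of the tan pixels around the expected pose p"""
    hsv=cv2.cvtColor(np.ascontiguousarray(d["color"]),cv2.COLOR_RGB2HSV)
    m=cv2.inRange(hsv,(6,70,50),(24,200,255)); k=np.zeros_like(m)
    q=proj(d,model(p)); cv2.fillConvexPoly(k,hull_of(q).astype(np.int32),255); m&=cv2.dilate(k,np.ones((31,31)))
    m=cv2.morphologyEx(m,cv2.MORPH_OPEN,np.ones((3,3)))
    n,l,st,_=cv2.connectedComponentsWithStats(m); i=1+np.argmax(st[1:,4])
    ys,xs=np.nonzero(l==i); return hull_of(np.c_[xs,ys])
def tray_fit(ds,p0):
    H=[tray_hull(d,p0) for d in ds]
    def cost(v):
        p=np.array(v)/[1000,1000,1]*[1,1,np.pi/180]; c=0
        for d,h in zip(ds,H):
            g=hull_of(proj(d,model(p))); a=cv2.intersectConvexConvex(h,g)[0]; c+=cv2.contourArea(h)+cv2.contourArea(g)-2*a
        return c
    r=minimize(cost,[p0[0]*1000,p0[1]*1000,np.degrees(p0[2])],method="Nelder-Mead",options=dict(initial_simplex=np.array([p0[0]*1000,p0[1]*1000,np.degrees(p0[2])])+np.array([[0,0,0],[8,0,0],[0,8,0],[0,0,4]])))
    return r.x.round(1),r.fun,[cv2.contourArea(h) for h in H]
E
python3 - <<'E'
from h import *
a=cam("scene");b=cam("side")
P=lambda n,r:print(n,(r[0][:2]*1000).round(1),np.degrees(r[0][2]).round(2),r[1])
g=lambda x,y:(95+x/3,255+y/3);k=lambda x,y:(365+(x-495)/1.906,280+y/2.25)
r=fit([(a,0,*g(97,147)),(a,2,*g(443,211)),(a,1,*g(163,332)),(b,2,*k(613,90)),(b,1,*k(738,290)),(b,0,*k(583,385))],.158,.198,.045,[.53,-.3,.05])
P("tray",r)
for d in(a,b): print(tray_fit([d],r[0]))
print(tray_fit([a,b],r[0]))
E
```

```text
tray [ 525.4 -292.8] 3.1 [[-1.2, -0.6], [0.4, -0.5], [-0.7, 0.2], [0.2, -1.9], [-0.4, 0.6], [0.6, -0.3]]
(array([ 526.2, -294.6,    3.4]), np.float64(230.92041845526546), [7479.0])
(array([ 525.3, -292.7,    2.6]), np.float64(199.66852739313617), [10626.0])
(array([ 525.2, -293.3,    3.1]), np.float64(451.55056935176253), [7479.0, 10626.0])
```

Request:
move_arm:
  plan: [1.4,-5.5,0,0,0,0,85,1.4,-5.5,0,0,0,-0.2,85,1.4,-5.5,0,0,0,-0.2,85,1.4,-5.5,0,0,0,0,85,0,0,0,0,0,0,85,0,0,0,0,0,0,85]

```text
time: 23.85
eef_pos: [0.5276, -0.2022, 0.0116]
tcp_rot: [0.688, 0.726, -0.0, 0.001]
contact_force: [-0.1, -0.2, -0.9]
opening: 0.994
finger_force: 0.0
```

```bash
python3 - <<'E'
from h import *
s=ctrl.get_state();Rm=R.from_quat(s["tcp_rot"]).as_matrix();print(s["time"],s["eef_pos"],np.degrees(np.arctan2(Rm[1,1],Rm[0,1])),s["contact_force"])
a=cam("scene");b=cam("side");p=[.53,-.316,.05]
for d in([a],[b],[a,b]): print(tray_fit(d,p))
E
```

```text
23.85 [ 0.52756056 -0.20218361  0.01163577] 3.070625601990716 [-0.12111409 -0.23406975 -0.88726038]
(array([ 531.4, -315.4,    3. ]), np.float64(253.66432488407008), [7586.5])
(array([ 530.5, -313.7,    3.2]), np.float64(167.48707563150674), [10985.0])
(array([ 530.5, -313.9,    3. ]), np.float64(444.4907753628213), [7586.5, 10985.0])
```

Request:
move_arm:
  plan: [0.5,15,0,0,0,0,85,0,10,20,0,0,0,85,0,0,40,0,0,0,85,0,0,45,0,0,0,85,0,-10,45,0,0,0,85,0,-20,45,0,0,0,85,0,-20,45,0,0,0,85,0,-25,45,0,0,0,85,0,0,0,0,0,0,85,0,0,0,0,0,0,85,0,0,0,0,0,0,85]

```text
time: 25.05
eef_pos: [0.5269, -0.2491, 0.2929]
tcp_rot: [0.688, 0.726, -0.0, -0.002]
contact_force: [0.5, 0.8, -0.8]
opening: 0.995
finger_force: 0.0
```

```bash
python3 - <<'E'
from h import *
s=ctrl.get_state();print(s["time"],s["eef_pos"],np.abs(s["dq"]).max())
w=cam("wrist");a=cam("scene");b=cam("side");p=[.53,-.316,.05]
for n,d in(("w",[w]),("a",[a]),("b",[b]),("ab",[a,b])): print(n,tray_fit(d,p))
# corner marks: white blobs near the expected corners; outer corner = extreme point away from the spot's centre
def spot(d):
    m=cv2.inRange(np.ascontiguousarray(d["color"]),(170,170,170),(255,255,255)); ctr=proj(d,[.5315,-.3175,0])[0]; obs=[]
    t=np.radians(2.9)
    for i,(X,Y) in enumerate([(-.104,-.124),(.104,-.124),(.104,.124),(-.104,.124)]):
        e=lambda x,y:proj(d,[.5315+x*np.cos(t)-y*np.sin(t),-.3175+x*np.sin(t)+y*np.cos(t),0])[0]
        q=e(X,Y); k=np.zeros_like(m); cv2.circle(k,tuple(int(v) for v in q),14,255,-1); ys,xs=np.nonzero(m&k)
        if len(xs)<20: continue
        # subpixel-ish: fit outer corner by extremes along the two outward world axes
        ex,ey=(q-e(X*.9,Y)),(q-e(X,Y*.9)); M=np.c_[ex,ey]; c=np.linalg.solve(M,np.c_[xs-q[0],ys-q[1]].T)
        k=np.percentile(c,98,axis=1); obs.append((d,i,*(q+M@k)))
    return obs
O={n:spot(d) for n,d in(("w",w),("a",a),("b",b))}
for n in O: 
    r=fit(O[n],.208,.248,0,[.53,-.317,.05]); print(n,(r[0][:2]*1000).round(1),np.degrees(r[0][2]).round(2),r[1])
E
```

```text
25.05 [ 0.52686345 -0.24906234  0.29293993] 0.018085909694357756
w (array([ 530.7, -313.9,    3.2]), np.float64(315.69340875488706), [31662.0])
a (array([ 530.6, -314.1,    2.5]), np.float64(226.68787594500463), [7685.5])
b (array([ 530.1, -313.9,    2.9]), np.float64(779.7302927002311), [10171.5])
ab (array([ 530.1, -314. ,    2.9]), np.float64(1009.269319756655), [7685.5, 10171.5])
w [ 530.  -317.8] 2.56 [[-0.2, 0.7], [-0.3, 0.7], [1.0, -0.8], [-0.6, -0.1]]
a [ 528.5 -318.1] 2.42 [[-0.2, -0.1], [-0.3, -0.1], [0.9, 0.3], [-0.3, -0.2]]
b [ 531.6 -316.7] 2.53 [[-0.4, -0.0], [-0.1, -0.1], [0.5, 0.2]]
```

Request:
move_arm:
  plan: [0,35,0,0,0,-0.5,85,0,35,0,0,0,0,85,0,0,-40,0,0,0,85,0,0,-40,0,0,0,85,0,0,-40,0,0,0,85,0,0,-40,0,0,0,85,0,0,-40,0,0,0,85,0,0,-40,0,0,0,85,0,0,-30,0,0,0,85,0,0,-12,0,0,0,85,0,0,0,0,0,0,85,0,0,0,0,0,0,85]

```text
time: 26.4
eef_pos: [0.5283, -0.1807, 0.014]
tcp_rot: [0.691, 0.723, 0.0, 0.001]
contact_force: [-0.3, -0.7, -0.1]
opening: 0.992
finger_force: 0.0
```

Request:
move_arm:
  plan: [0,-10,0,0,0,0,85,0,-7,0,0,0,0,85,0,-4,0,0,0,0,85,0,-3,0,0,0,0,85,0,-1.4,0,0,0,0,85,0,0,0,0,0,0,85,0,0,0,0,0,0,85]

```text
time: 27.1
eef_pos: [0.5274, -0.2059, 0.0129]
tcp_rot: [0.691, 0.723, -0.0, 0.0]
contact_force: [0.2, 1.8, 0.4]
opening: 0.997
finger_force: 0.7
```

Request:
move_arm:
  plan: [0,15,0,0,0,0,85,0,10,20,0,0,0,85,0,0,40,0,0,0,85,0,0,45,0,0,0,85,0,-10,45,0,0,0,85,0,-20,45,0,0,0,85,0,-20,45,0,0,0,85,0,-25,45,0,0,0,85,0,0,0,0,0,0,85,0,0,0,0,0,0,85,0,0,0,0,0,0,85]

```text
time: 28.2
eef_pos: [0.5266, -0.254, 0.2942]
tcp_rot: [0.691, 0.723, -0.0, -0.002]
contact_force: [0.4, 0.3, -0.6]
opening: 0.994
finger_force: 0.0
```

```bash
cat >> h.py <<'E'
def spot(d):
    """outer corners of the white marks near where they are expected"""
    m=cv2.inRange(np.ascontiguousarray(d["color"]),(170,170,170),(255,255,255)); obs=[]; t=np.radians(2.6)
    e=lambda x,y:proj(d,[.531+x*np.cos(t)-y*np.sin(t),-.3175+x*np.sin(t)+y*np.cos(t),0])[0]
    for i,(X,Y) in enumerate([(-.104,-.124),(.104,-.124),(.104,.124),(-.104,.124)]):
        q=e(X,Y); k=np.zeros_like(m); cv2.circle(k,tuple(int(v) for v in q),14,255,-1); ys,xs=np.nonzero(m&k)
        if len(xs)<20: continue
        M=np.c_[q-e(X*.9,Y),q-e(X,Y*.9)]; c=np.linalg.solve(M,np.c_[xs-q[0],ys-q[1]].T)
        obs.append((d,i,*(q+M@np.percentile(c,98,axis=1))))
    return obs
E
python3 - <<'E'
from h import *
w=cam("wrist");a=cam("scene")
for d in(w,a):
    print(tray_fit([d],[.53,-.317,.05])); r=fit(spot(d),.208,.248,0,[.53,-.317,.05]); print((r[0][:2]*1000).round(1),np.degrees(r[0][2]).round(2),r[1])
# brackets: white pixels inside the tray, by compartment, in the wrist view
m=cv2.inRange(np.ascontiguousarray(w["color"]),(170,170,160),(255,255,255));k=np.zeros_like(m);cv2.fillConvexPoly(k,proj(w,model([.53,-.3175,.05])*[1,1,1]).astype(np.int32)[:4],255);m&=k
n,l,st,c=cv2.connectedComponentsWithStats(m)
for i in range(1,n):
    if st[i,4]>80: print(st[i],px(w,*c[i],.03).round(3))
E
```

```text
(array([ 530.1, -317.9,    2.7]), np.float64(390.81617885490414), [31495.0])
[ 529.9 -318.5] 2.46 [[-0.4, 0.6], [-0.3, 0.5], [0.9, -0.9], [-0.4, 0.3]]
(array([ 529.5, -317.7,    2.1]), np.float64(223.85993681743275), [7705.5])
[ 528.4 -318.2] 2.41 [[-0.3, -0.2], [-0.3, -0.1], [0.9, 0.3], [-0.3, -0.1]]
[314 187  32  31 885] [ 0.53  -0.268  0.03 ]
[346 195   5  33 164] [ 0.549 -0.277  0.03 ]
[307 196   6  33 154] [ 0.512 -0.279  0.03 ]
[313 274  31  26 692] [ 0.534 -0.358  0.03 ]
[308 289   5  29 123] [ 0.516 -0.378  0.03 ]
[344 289   4  29 113] [ 0.553 -0.376  0.03 ]
```

The tray is centred within about 1 mm and 0.3° of the marks, and both brackets are upright. Now back to the cover.

Request:
move_arm:
  plan: [-0.5,37.3,0,0,0,8.1,85,-0.5,37.3,0,0,0,8.1,85,-0.5,37.3,-10,0,0,8.1,85,-0.5,37.3,-15,0,0,8.1,85,-0.5,37.3,-15,0,0,8.1,85,-0.5,37.3,-15,0,0,8.1,85,-0.5,37.3,-15,0,0,8.1,85,-0.5,37.3,-15,0,0,8.1,85,-0.5,37.3,-15,0,0,8.1,85,-0.5,37.3,-15,0,0,8.1,85,-0.5,37.3,-10,0,0,8.1,85,-0.5,37.3,-10,0,0,8.1,85]

```text
time: 29.5
eef_pos: [0.5197, 0.1942, 0.1593]
tcp_rot: [-0.088, 0.996, -0.0, -0.002]
contact_force: [0.8, 0.7, 1.0]
opening: 0.995
finger_force: 0.0
```

Request:
move_arm:
  plan: [0,0,0,0,0,0,85,0,0,0,0,0,0,85,0,0,0,0,0,0,85]

```text
time: 29.8
eef_pos: [0.5212, 0.1919, 0.1612]
tcp_rot: [-0.085, 0.996, -0.0, -0.0]
contact_force: [0.6, -0.5, -0.2]
opening: 0.994
finger_force: 0.0
```

```bash
python3 - <<'E'
from h import *
s=ctrl.get_state();Rm=R.from_quat(s["tcp_rot"]).as_matrix();print(s["eef_pos"],np.degrees(np.arctan2(Rm[1,1],Rm[0,1])))
w=cam("wrist");cv2.imwrite("pics/w6.png",w["color"][:,:,::-1])
# cover: pixels that are not cork-coloured/dark: bright, unsaturated, near the expected place
hsv=cv2.cvtColor(np.ascontiguousarray(w["color"]),cv2.COLOR_RGB2HSV);m=cv2.inRange(hsv,(0,0,120),(180,60,255))
n,l,st,c=cv2.connectedComponentsWithStats(m);i=1+np.argmax(st[1:,4]);ys,xs=np.nonzero(l==i)
r=cv2.minAreaRect(np.c_[xs,ys].astype(np.float32));print(st[i],r)
C=np.array([[-95,-26],[95,-26],[95,26],[-95,26]])/1000;t=np.radians(9.7)
print(proj(w,np.c_[C@np.array([[np.cos(t),np.sin(t)],[-np.sin(t),np.cos(t)]])+[.521,.193],[.072]*4]).round(1))
for v in (100,200,300): 
    q=np.nonzero(m[v,200:460])[0]+200; print(v,q.min() if len(q) else None,q.max() if len(q) else None,''.join('#' if k else '.' for k in m[v,220:440:4]))
E
```

```text
[0.52116892 0.19190768 0.16121301] 99.71722310071233
[  272    73   121   395 34910] ((331.4754638671875, 268.9311828613281), (395.5506591796875, 110.01933288574219), 88.08554077148438)
[[277.5  72.6]
 [287.1 389.1]
 [367.8 389.3]
 [380.5  72.8]]
100 273 379 ..............##########################...............
200 277 374 ...............########################................
300 280 370 ...............#######################.................
```

Request:
move_arm:
  plan: [0,-0.4,-35,0,0,0,85,0,0,-35,0,0,0,85,0,0,-35,0,0,0,85,0,0,-18,0,0,0,85,0,0,-10,0,0,0,85,0,0,0,0,0,0,85,0,0,0,0,0,0,85]

```text
time: 30.55
eef_pos: [0.5226, 0.1917, 0.0299]
tcp_rot: [-0.085, 0.996, 0.0, 0.001]
contact_force: [0.9, -0.6, 0.4]
opening: 0.993
finger_force: 0.0
```

Request:
move_arm:
  plan: [-1,0,-4,0,0,0,85,0,0,-3,0,0,0,85,0,0,0,0,0,0,70,0,0,0,0,0,0,45,0,0,0,0,0,0,45,0,0,0,0,0,0,45,0,0,0,0,0,0,45,0,0,0,0,0,0,45]
  newtons: 35

```text
time: 31.35
eef_pos: [0.521, 0.1924, 0.0231]
tcp_rot: [-0.085, 0.996, 0.0, 0.0]
contact_force: [-1.9, -0.5, 5.5]
opening: 0.63
finger_force: 36.6
```

Request:
move_arm:
  plan: [0,0,20,0,0,0,45,0,0,35,0,0,0,45,0,0,35,0,0,0,45,-7.6,38.7,0,0,0,-3.12,45,-7.6,38.7,0,0,0,-3.12,45,-7.6,38.7,0,0,0,-3.12,45,-7.6,38.7,0,0,0,-3.12,45,-7.6,38.7,0,0,0,-3.12,45,0,0,0,0,0,0,45,0,0,0,0,0,0,45,0,0,0,0,0,0,45]

```text
time: 32.45
eef_pos: [0.4824, 0.3846, 0.1113]
tcp_rot: [0.051, 0.999, -0.0, -0.0]
contact_force: [0.6, -0.0, -0.8]
opening: 0.62
finger_force: 37.5
```

```bash
python3 - <<'E'
from h import *
s=ctrl.get_state();Rm=R.from_quat(s["tcp_rot"]).as_matrix();print(s["eef_pos"],np.degrees(np.arctan2(Rm[1,1],Rm[0,1])),Rm[:,2].round(4),s["opening"],s["contact_force"])
E
```

```text
[0.4824121  0.38463317 0.11127273] 84.1621478977475 [-7.e-04 -9.e-04 -1.e+00] 0.6199042273840113 [ 0.55657252 -0.01323481 -0.75107895]
```

```bash
python3 - <<'E'
from h import *
w=cam("wrist");s=ctrl.get_state()
hsv=cv2.cvtColor(np.ascontiguousarray(w["color"]),cv2.COLOR_RGB2HSV);m=cv2.inRange(hsv,(0,0,125),(180,60,255))
C=np.array([[-95,-26],[95,-26],[95,26],[-95,26]])/1000;t=np.radians(-5.84)
q=proj(w,np.c_[C@np.array([[np.cos(t),np.sin(t)],[-np.sin(t),np.cos(t)]])+s["eef_pos"][:2],[s["eef_pos"][2]+.0489]*4]);print(q.round(1))
col=m[:200,300:350].mean(1);print([ (i,int(v)) for i,v in enumerate(col) if 0<i<60 and abs(v-col[i-1])>40])
for v in (40,80,120,160):
    k=np.nonzero(m[v,150:500])[0]+150;print(v,k.min(),k.max(), "pred",[round(float(np.interp(v,[q[i][1],q[j][1]],[q[i][0],q[j][0]])),1) for i,j in((0,1),(3,2))])
E
```

```text
[[197.8  29.2]
 [249.3 651.3]
 [403.4 651.9]
 [461.   29.6]]
[(36, 255)]
40 191 462 pred [198.7, 460.1]
80 194 458 pred [202.0, 456.4]
120 198 454 pred [205.4, 452.6]
160 201 450 pred [208.7, 448.9]
```

Request:
move_arm:
  plan: [0,0.7,-25,0,0,0,45,0,0.7,-20,0,0,0,45,0,0,-10,0,0,0,45,0,0,0,0,0,0,45,0,0,0,0,0,0,45,0,0,0,0,0,0,45]

```text
time: 33.1
eef_pos: [0.4836, 0.3872, 0.0582]
tcp_rot: [0.051, 0.999, 0.001, 0.001]
contact_force: [0.1, -0.1, -1.3]
opening: 0.622
finger_force: 37.5
```

Request:
move_arm:
  plan: [-0.6,-0.8,-5,0,0,0,45,0,0,-5,0,0,0,45,0,0,0,0,0,0,45,0,0,0,0,0,0,45,0,0,0,0,0,0,45,0,0,0,0,0,0,45]

```text
time: 33.7
eef_pos: [0.482, 0.3863, 0.0469]
tcp_rot: [0.051, 0.999, 0.0, 0.0]
contact_force: [0.2, -0.8, -1.7]
opening: 0.624
finger_force: 37.5
```

Aligned at (482.0, 386.3). I'll lower slowly into the carrier.

Request:
move_arm:
  plan: [0.2,-0.1,-4,0,0,0,45,0,0,-4,0,0,0,45,0,0,-3,0,0,0,45,0,0,-3,0,0,0,45,0,0,-3,0,0,0,45,0,0,0,0,0,0,45,0,0,0,0,0,0,45]

```text
time: 34.4
eef_pos: [0.4821, 0.386, 0.0296]
tcp_rot: [0.051, 0.999, -0.0, -0.0]
contact_force: [-0.2, -0.1, -1.3]
opening: 0.622
finger_force: 37.5
```

Request:
move_arm:
  plan: [0,0,-2,0,0,0,45,0,0,-2,0,0,0,45,0,0,-1,0,0,0,45,0,0,0,0,0,0,45,0,0,0,0,0,0,45]

```text
time: 34.9
eef_pos: [0.4822, 0.3861, 0.0252]
tcp_rot: [0.051, 0.999, -0.0, 0.0]
contact_force: [-1.7, -0.3, 3.1]
opening: 0.625
finger_force: 37.5
```

Request:
move_arm:
  plan: [0,0,-0.8,0,0,0,45,0,0,0,0,0,0,45,0,0,0,0,0,0,60,0,0,0,0,0,0,70,0,0,0,0,0,0,85,0,0,0,0,0,0,85,0,0,0,0,0,0,85,0,0,30,0,0,0,85,0,0,40,0,0,0,85,0,0,14,0,0,0,85,0,0,0,0,0,0,85,0,0,0,0,0,0,85]

```text
time: 36.1
eef_pos: [0.4816, 0.3857, 0.1069]
tcp_rot: [0.051, 0.999, -0.0, -0.001]
contact_force: [0.3, -0.3, -0.8]
opening: 0.993
finger_force: 0.0
```

```bash
python3 - <<'E'
from h import *
w=cam("wrist");a=cam("scene");b=cam("side");s=ctrl.get_state();print(s["eef_pos"],s["time"])
w2=dict(np.load("w2.npz"));i2=cv2.imread("pics/w2.png")[:,:,::-1]
# map the earlier (latched) wrist view's cover-top corners into the present one and compare edges
def edges(im):
    hsv=cv2.cvtColor(np.ascontiguousarray(im),cv2.COLOR_RGB2HSV);m=cv2.inRange(hsv,(0,0,125),(180,60,255));o={}
    for v in(100,200,300,400):
        k=np.nonzero(m[v,230:420])[0]+230;o[v]=(int(k.min()),int(k.max()))
    return o
print("before",edges(i2));print("now",edges(w["color"]));print(w2["O"],w["O"])
for n,d in(("scene",a),("side",b)):
    g=cv2.imread(f"pics/{n}0.png");q=proj(d,[.4825,.386,.04])[0].astype(int);sl=np.s_[q[1]-55:q[1]+55,q[0]-65:q[0]+65]
    df=cv2.absdiff(g[sl],np.ascontiguousarray(d["color"][:,:,::-1][sl]));print(n,df.mean(),(df.max(2)>60).mean())
    # image shift of the ridge/tab patch and of the whole cover
    n_=np.ascontiguousarray(d["color"][:,:,::-1])
    for P in([.4825-.0027,.386-.032,.04],[.4825-.0945,.386-.02+.01,.06],[.4825+.0945,.386-.036,.06]):
        c=proj(d,P)[0].astype(int);t=g[c[1]-9:c[1]+10,c[0]-9:c[0]+10];S=n_[c[1]-19:c[1]+20,c[0]-19:c[0]+20]
        r=cv2.minMaxLoc(cv2.matchTemplate(S,t,cv2.TM_CCOEFF_NORMED));print(P,round(r[1],3),np.array(r[3])-10)
print(tray_fit([a,b],[.53,-.3175,.045]),tray_fit([a],[.53,-.3175,.045]))
E
```

```text
[0.48077237 0.38523993 0.10537212] 36.25
before {100: (257, 396), 200: (262, 390), 300: (266, 385), 400: (270, 379)}
now {100: (257, 396), 200: (261, 391), 300: (266, 385), 400: (269, 380)}
[0.4027494  0.39298078 0.25014919] [0.40038211 0.39297652 0.24930297]
scene 12.625034965034965 0.033846153846153845
[0.4798, 0.354, 0.04] 0.864 [0 0]
[0.388, 0.376, 0.06] 0.692 [-5  2]
[0.577, 0.35000000000000003, 0.06] 0.9 [0 0]
side 8.518554778554778 0.039160839160839164
[0.4798, 0.354, 0.04] 0.731 [1 0]
[0.388, 0.376, 0.06] 0.968 [0 0]
[0.577, 0.35000000000000003, 0.06] 0.979 [0 0]
(array([ 555.6, -298.3,    2.8]), np.float64(515.0478763448773), [7797.5, 10635.0]) (array([ 554.3, -300. ,    2.5]), np.float64(233.70032937498763), [7797.5])
```

The cover sits exactly as it did at the start, but the tray has been knocked to about (555,-299). I'll re-park it, starting by checking what stands near its +x side.

Request:
move_arm:
  plan: [0,0,35,0,0,0,85,0,0,40,0,0,0,85,5,-20,25,0,0,0,85,9,-37,10,0,0,0.8,85,9,-37,0,0,0,0.8,85,9,-37,0,0,0,0.8,85,9,-37,0,0,0,0.8,85,9,-37,0,0,0,0.8,85,9,-37,0,0,0,0.8,85,9,-37,0,0,0,0.8,85,9,-37,0,0,0,0.8,85,9,-37,0,0,0,0.8,85]

```text
time: 37.45
eef_pos: [0.5676, 0.0315, 0.2161]
tcp_rot: [-0.012, 1.0, 0.0, -0.001]
contact_force: [0.6, 0.6, -0.5]
opening: 0.995
finger_force: 0.0
```

Request:
move_arm:
  plan: [9,-37,0,0,0,0.8,85,9,-37,0,0,0,0.8,85,9,-37,10,0,0,0.4,85,9,-37,10,0,0,0,85,9,-37,10,0,0,0,85,9,-37,10,0,0,0,85,9,-37,10,0,0,0,85,9,-37,10,0,0,0,85,9,-37,10,0,0,0,85,0,0,0,0,0,0,85,0,0,0,0,0,0,85,0,0,0,0,0,0,85]

```text
time: 38.65
eef_pos: [0.6487, -0.2987, 0.286]
tcp_rot: [-0.03, 1.0, 0.001, -0.001]
contact_force: [-0.0, -0.5, -0.1]
opening: 0.996
finger_force: 0.0
```

```bash
python3 - <<'E'
from h import *
s=ctrl.get_state();Rm=R.from_quat(s["tcp_rot"]).as_matrix();print(s["eef_pos"],np.degrees(np.arctan2(Rm[1,1],Rm[0,1])),s["qpos"].round(2))
a=cam("scene");b=cam("side");w=cam("wrist");p=[.555,-.299,.045]
for n,d in(("w",[w]),("a",[a]),("b",[b]),("ab",[a,b])): print(n,tray_fit(d,p))
for n,d in(("w",w),("a",a)):
    o=spot(d);r=fit(o,.208,.248,0,[.53,-.317,.05]); print(n,len(o),(r[0][:2]*1000).round(1),np.degrees(r[0][2]).round(2),r[1])
for q in[(148,443),(245,400)]: print("handle",px(a,*q,.015))
g=cv2.imread("pics/side0.png");n_=np.ascontiguousarray(b["color"][:,:,::-1]);g2=cv2.imread("pics/scene0.png");n2=np.ascontiguousarray(a["color"][:,:,::-1])
for nm,x,y,d in(("side cover",g,n_,b),("scene cover",g2,n2,a)):
    q=proj(d,[.4825,.386,.04])[0].astype(int);t=x[q[1]-40:q[1]+41,q[0]-45:q[0]+46];S=y[q[1]-46:q[1]+47,q[0]-51:q[0]+52]
    r=cv2.matchTemplate(S,t,cv2.TM_CCOEFF_NORMED);m=cv2.minMaxLoc(r);print(nm,round(m[1],4),np.array(m[3])-6)
    df=cv2.absdiff(t,S[6:-6,6:-6]).max(2);print("diff>50 frac",(df>50).mean())
    c=proj(d,[.4798,.354,.04])[0].astype(int);print("ridge diff",cv2.absdiff(x[c[1]-10:c[1]+10,c[0]-12:c[0]+12],y[c[1]-10:c[1]+10,c[0]-12:c[0]+12]).mean())
E
```

```text
[ 0.64867184 -0.29874158  0.28596963] 93.40933137094225 [-0.57  0.34  1.41  0.    1.39 -2.2 ]
w (array([ 569.7, -297.7,    3.2]), np.float64(3643.647595777089), [42068.0])
a (array([ 554.3, -300. ,    2.5]), np.float64(232.19657490646932), [7796.0])
b (array([ 554.9, -298.6,    3.2]), np.float64(2467.718355576042), [8233.5])
ab (array([ 554.9, -298.6,    3.1]), np.float64(2717.903227923671), [7796.0, 8233.5])
w 1 [ 529.  -318.6] 2.85 [[0.0, -0.0]]
a 4 [ 528.3 -318. ] 2.5 [[-0.1, -0.0], [-0.1, -0.2], [0.5, 0.4], [-0.3, -0.2]]
handle [ 0.74276922 -0.42824944  0.015     ]
handle [ 0.73800063 -0.23824556  0.015     ]
side cover 0.9891 [0 0]
diff>50 frac 0.012752679419346087
ridge diff 13.51736111111111
scene cover 0.9892 [0 0]
diff>50 frac 0.007054673721340388
ridge diff 9.89861111111111
```

Request:
move_arm:
  plan: [10,0,0,0,0,-0.5,85,9.5,0,-30,0,0,-0.4,85,0,0,-40,0,0,0,85,0,0,-40,0,0,0,85,0,0,-40,0,0,0,85,0,0,-40,0,0,0,85,0,0,-40,0,0,0,85,0,0,-25,0,0,0,85,0,0,-12,0,0,0,85,0,0,0,0,0,0,85,0,0,0,0,0,0,85,0,0,0,0,0,0,85]

```text
time: 40.0
eef_pos: [0.6704, -0.3008, 0.0239]
tcp_rot: [-0.022, 1.0, -0.001, 0.002]
contact_force: [-0.2, -0.1, 0.6]
opening: 0.996
finger_force: 0.0
```

Request:
move_arm:
  plan: [-5,0,-6,0,0,0,85,-5,0,-6,0,0,0,85,-7,-0.3,0,0,0,0,85,-7,-0.3,0,0,0,0,85,-6,-0.3,0,0,0,0,85,-6,-0.3,0,0,0,0,85,-5,-0.2,0,0,0,0,85,-3,0,0,0,0,0,85,-2,0,0,0,0,0,85,0,0,0,0,0,0,85,0,0,0,0,0,0,85]

```text
time: 41.1
eef_pos: [0.6223, -0.3014, 0.009]
tcp_rot: [-0.022, 1.0, 0.0, -0.001]
contact_force: [-1.1, 0.7, -0.2]
opening: 0.996
finger_force: 0.0
```

Request:
move_arm:
  plan: [15,0,0,0,0,0,85,10,0,20,0,0,0,85,0,0,40,0,0,0,85,0,0,45,0,0,0,85,0,0,45,0,0,-8.2,85,-10,0,45,0,0,-8.2,85,-15,0,45,0,0,-8.2,85,-15,10,45,0,0,-8.2,85,-20,10,0,0,0,-8.2,85,-20,10,0,0,0,-8.2,85,-20,10,0,0,0,-8.2,85,-15,9,0,0,0,-8.2,85]

```text
time: 42.3
eef_pos: [0.5313, -0.2518, 0.294]
tcp_rot: [0.526, 0.85, -0.0, -0.0]
contact_force: [-0.3, 0.5, -0.0]
opening: 0.996
finger_force: 0.0
```

Request:
move_arm:
  plan: [-5,0,0,0,0,-8.2,85,0,0,0,0,0,-8.2,85,0,0,0,0,0,-8,85,0,0,0,0,0,0,85,0,0,0,0,0,0,85,0,0,0,0,0,0,85]

```text
time: 42.9
eef_pos: [0.5275, -0.2524, 0.2938]
tcp_rot: [0.691, 0.723, -0.0, -0.0]
contact_force: [-0.7, 0.2, -0.5]
opening: 0.996
finger_force: 0.0
```

```bash
cat > look.py <<'E'
from h import *
s=ctrl.get_state();Rm=R.from_quat(s["tcp_rot"]).as_matrix();print(s["time"],s["eef_pos"],np.degrees(np.arctan2(Rm[1,1],Rm[0,1])))
for d in(cam("wrist"),cam("scene")):
    print(tray_fit([d],[.53,-.3,.05])); r=fit(spot(d),.208,.248,0,[.53,-.317,.05]); print((r[0][:2]*1000).round(1),np.degrees(r[0][2]).round(2),r[1])
E
python3 look.py
```

```text
42.9 [ 0.52754632 -0.25237441  0.29384172] 2.5864643296310175
(array([ 531.1, -299.6,    2.5]), np.float64(335.52522695530206), [32703.5])
[ 529.9 -318.5] 2.51 [[-0.3, 0.4], [-0.2, 0.9], [0.9, -1.1], [-0.5, 0.3]]
(array([ 530.2, -299.9,    1.7]), np.float64(209.20008687698282), [7582.0])
[ 529.1 -318. ] 2.21 [[-0.0, -0.1], [-0.4, 0.0], [1.0, 0.8], [-0.6, -0.9]]
```

Request:
move_arm:
  plan: [0,41,0,0,0,0,85,0,41,0,0,0,0,85,0,0,-40,0,0,0,85,0,0,-40,0,0,0,85,0,0,-40,0,0,0,85,0,0,-40,0,0,0,85,0,0,-40,0,0,0,85,0,0,-40,0,0,0,85,0,0,-30,0,0,0,85,0,0,-12,0,0,0,85,0,0,0,0,0,0,85,0,0,0,0,0,0,85]

```text
time: 44.2
eef_pos: [0.5288, -0.171, 0.0133]
tcp_rot: [0.692, 0.722, 0.0, 0.001]
contact_force: [0.6, -0.4, 1.4]
opening: 0.995
finger_force: 0.0
```

Request:
move_arm:
  plan: [0,-8,0,0,0,0,85,0,-7,0,0,0,0,85,-0.4,-5,0,0,0,0,85,-0.4,-5,0,0,0,0,85,-0.4,-5,0,0,0,0,85,-0.3,-3.5,0,0,0,0,85,-0.2,-2,0,0,0,0,85,0,0,0,0,0,0,85,0,0,0,0,0,0,85]

```text
time: 45.1
eef_pos: [0.5263, -0.206, 0.0124]
tcp_rot: [0.692, 0.722, 0.0, 0.0]
contact_force: [1.9, 2.6, 1.6]
opening: 0.998
finger_force: 1.3
```

Request:
move_arm:
  plan: [0,15,0,0,0,0,85,0,10,20,0,0,0,85,0,0,40,0,0,0,85,0,0,45,0,0,0,85,0,-10,45,0,0,0,85,0,-20,45,0,0,0,85,0,-20,45,0,0,0,85,0,-25,45,0,0,0,85,0,0,0,0,0,0,85,0,0,0,0,0,0,85,0,0,0,0,0,0,85]

```text
time: 46.2
eef_pos: [0.525, -0.2541, 0.2931]
tcp_rot: [0.692, 0.722, -0.0, -0.002]
contact_force: [-0.6, -0.2, -0.7]
opening: 0.995
finger_force: 0.0
```

```bash
sed -i 's/\[.53,-.3,.05\]/[.53,-.3175,.05]/' look.py; cat >> look.py <<'E'
w=cam("wrist");m=cv2.inRange(np.ascontiguousarray(w["color"]),(170,170,160),(255,255,255));k=np.zeros_like(m);cv2.fillConvexPoly(k,proj(w,model([.53,-.3175,.05])).astype(np.int32)[:4],255);m&=k
n,l,st,c=cv2.connectedComponentsWithStats(m)
for i in range(1,n):
    if st[i,4]>80: print(st[i],px(w,*c[i],.03).round(3))
E
python3 look.py
```

```text
46.2 [ 0.52502431 -0.25409118  0.29314039] 2.483859215988627
(array([ 529.6, -317.9,    2.5]), np.float64(289.605182977044), [31721.0])
[ 529.9 -318.1] 2.51 [[-0.3, 0.8], [-0.3, 0.3], [0.9, -0.7], [-0.4, -0.0]]
(array([ 528.6, -317.9,    1.7]), np.float64(228.81900348328054), [7690.0])
[ 528.5 -318.1] 2.4 [[-0.2, -0.1], [-0.3, -0.1], [0.8, 0.3], [-0.4, -0.2]]
[315 187  32  32 907] [ 0.53  -0.268  0.03 ]
[309 196   5  33 159] [ 0.512 -0.278  0.03 ]
[348 196   5  33 164] [ 0.55  -0.277  0.03 ]
[315 274  30  27 714] [ 0.534 -0.358  0.03 ]
[309 290   5  28 130] [ 0.515 -0.377  0.03 ]
[345 290   5  28 130] [ 0.553 -0.376  0.03 ]
```

```bash
python3 - <<'E'
from h import *
from plant import order
for n in("scene","side"):
    d=cam(n);g=cv2.imread(f"pics/{n}0.png");y=np.ascontiguousarray(d["color"][:,:,::-1]);q=proj(d,[.4792,.354,.04])[0].astype(int)
    t=g[q[1]-12:q[1]+13,q[0]-14:q[0]+15];S=y[q[1]-18:q[1]+19,q[0]-20:q[0]+21];K=lambda i:cv2.resize(i,None,fx=4,fy=4,interpolation=cv2.INTER_CUBIC)
    m=cv2.minMaxLoc(cv2.matchTemplate(K(S),K(t),cv2.TM_CCOEFF_NORMED));print(n,round(m[1],3),(np.array(m[3])-24)/4)
    print(tray_fit([d],[.53,-.3175,.045])[0])
E
```

```text
scene 0.987 [-0.25  0.  ]
[ 528.8 -317.9    1.8]
side 0.956 [0.25 0.  ]
[ 528.2 -317.5    2.4]
```

The visible ridge is back at its starting pixels to within 0.25 px, so the cover is seated and that tab has sprung out. The tray is still on the spot.

```bash
python3 -c "
from plant import order
print(order.sign_off())"
```

```text
the job is handed in; nothing more can be done
None
```

The job is handed in: both brackets stand upright in the tray, which is parked within about 1 mm and 0.5° of the marks after I re-pushed it when it was knocked aside. The cover is back on the empty carrier, seated as at the start, but I could only check the -y tab by camera because the +y tab is out of view.

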